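Load the autosampler row from the bench rack

TASK

Move the four capped sample vials one at a time from the aluminium bench rack to the autosampler carriage, each fully down and upright in the well of its cap's colour. Load them in measuring order: white first, then yellow, then blue, then red. Keep the vials upright and set them in rather than dropping them, leave the beaker and the tip box where they are, and let go of everything at the end.

Things in the scene. Friction and masses are not known exactly. Their poses are not given: they have to be found in the camera images.
- vial_white: Vial with a white screw cap: upright amber glass cylinder 28 mm wide, cap 32 mm wide and 18 mm tall on top, 95 mm tall in all, about 70 g. Its foot tapers over the lowest 6 mm to a flat disc 22 mm wide. Origin: centre of the underside; z up, x along the row. All four start in a row of four in the bench rack: a fixed plain aluminium block 250 x 66 x 38 mm.
- vial_yellow: Vial with a yellow screw cap: upright amber glass cylinder 28 mm wide, cap 32 mm wide and 18 mm tall on top, 95 mm tall in all, about 70 g. Its foot tapers over the lowest 6 mm to a flat disc 22 mm wide. Origin: centre of the underside; z up, x along the row. Starts in the bench rack, wells 60 mm apart in one straight row along the block.
- vial_blue: Vial with a blue screw cap: upright amber glass cylinder 28 mm wide, cap 32 mm wide and 18 mm tall on top, 95 mm tall in all, about 70 g. Its foot tapers over the lowest 6 mm to a flat disc 22 mm wide. Origin: centre of the underside; z up, x along the row. Starts in the bench rack, in a well 28 mm deep: 67 mm stand out.
- vial_red: Vial with a red screw cap: upright amber glass cylinder 28 mm wide, cap 32 mm wide and 18 mm tall on top, 95 mm tall in all, about 70 g. Its foot tapers over the lowest 6 mm to a flat disc 22 mm wide. Origin: centre of the underside; z up, x along the row. Starts in the bench rack, origin 10 mm above the bench.
- well_white: White fixed plastic block, 54 x 54 mm, 33 mm high, with an empty round well open at the top, 35 mm wide, 28 mm deep, 4 mm chamfer at its mouth. Origin: centre of the underside; z up, x along the row; well floor 5 mm, mouth 33 mm above the origin. The four wells stand 60 mm apart in a straight row on a fixed flat grey carriage.
- well_yellow: Yellow fixed plastic block, 54 x 54 mm, 33 mm high, with an empty round well open at the top, 35 mm wide, 28 mm deep, 4 mm chamfer at its mouth. Origin: centre of the underside; z up, x along the row; well floor 5 mm, mouth 33 mm above the origin. The carriage under the row is 270 x 70 mm, 6 mm thick.
- well_blue: Blue fixed plastic block, 54 x 54 mm, 33 mm high, with an empty round well open at the top, 35 mm wide, 28 mm deep, 4 mm chamfer at its mouth. Origin: centre of the underside; z up, x along the row; well floor 5 mm, mouth 33 mm above the origin. A 26 mm high steel plate stands across each end of the carriage.
- well_red: Red fixed plastic block, 54 x 54 mm, 33 mm high, with an empty round well open at the top, 35 mm wide, 28 mm deep, 4 mm chamfer at its mouth. Origin: centre of the underside; z up, x along the row; well floor 5 mm, mouth 33 mm above the origin. One of the row of four on the grey carriage.
- beaker: Bystander, to be left alone: empty clear glass beaker, 66 mm wide, 85 mm tall, loose on the bench between the two racks. Origin: centre of the underside.
- tip_box: Bystander, to be left alone: orange pipette tip box, 70 x 60 mm, 50 mm tall with the white tips on top, loose on the bench between the two racks. Origin: centre of the underside.
Not all that is in view belongs to the job. Leave any green or turquoise look-alike of the vial_red alone. What is shaped like the vial_yellow but turquoise is not meant.

How it is judged:
By the outcome, as a careful person would: the job done as asked, in the order asked, and still so for the second after the job is handed in, with the robot touching nothing.
It also fails if it takes over 112 s, if anything falls off the work surface, if the arm or the gripper's body presses on something with over 40 N, if the wrist force passes 120 N, or if a joint passes its speed limit or range.

ROBOT

A 6-joint arm with a two-finger parallel gripper is mounted at the origin on the work surface. World frame = base frame: x ahead of the robot, y to its left, z up, the work surface at z = 0. Lengths are in m, angles in degrees, forces in N, time in s.
With the tool pointing down it reaches from about 0.375 to 0.75 m from the base axis. Payload 9 kg.
Tool frame: the origin (TCP) lies midway between the tips of the shut fingers; the grasp point (between the pads) lies 19 mm behind it (bot.grip_point_offset is the distance from the TCP to the grasp point, in m); z points along the fingers, y is the line along which they close (so a half turn about z gives the same grasp; the last joint's range is limited). The gripper opens to 85 mm and grips with 20 to 120 N. Pads are 22 mm wide; open, the fingers measure 114 mm over their backs; the gripper's body (76 mm by 85 mm) begins 54 mm behind the grasp point. The pads swing forward as they close: fully open they stand 13 mm farther back than shut.
Start: joints at [-76.358, 5.964, 5.575, 89.605, 0, 77.527], TCP at [0.264, -0.539, 0.194] pointing down, gripper open.
Joint ranges: [-171.21, 171.21], [-48.23, 106.86], [-62.78, 66.21], [-105.2, 120.99], [-86.42, 89.51], [-180, 180]. Speed limits (degrees/s): [127.2, 127.2, 147.25, 180, 180, 180].

INTERFACE

Orientations are given as [roll, pitch, yaw] about the fixed x, y, z axes, in that order (R = Rz(yaw) Ry(pitch) Rx(roll)).
In Python, from station import bot gives the robot as it stands. The module is installed in compiled form; this text tells all that it offers.
- The arm moves only by the tool apply_moves, never from a script. Its argument "deltas" is a list of rows, each an object of numbers: "gripper": the opening, from -1 (shut) to 1 (fully open); "x", "y", "z": the shift along the tool's x, y, z as a fraction of full scale; "ax", "ay", "az": the turn, a rotation vector about the tool's x, y, z as a fraction of full scale. A call has exactly 10 rows; each row is the pose to reach, as a shift and turn from the pose commanded when the call began, along the tool's axes at that moment, turning the shorter way round; what a row does not reach only later rows make up. Full scale, the value 1, is 12 cm for a shift and 180 degrees for a turn. A row lasts 1/8 s, in which the tool goes at most 62.5 mm and 10.7 degrees, less where a joint would pass 70% of its speed; a pose out of reach is approached as far as the arm can. A call with a number of a shift or a turn outside -1 to 1 is refused whole. A call with a gripper value outside its range is refused whole. The fingers move at their own pace and stop on an object; "newtons" is the grip in N (left out, the last holds). Time passes only in rows, so rows that repeat a pose let the fingers close, or fill a call up. It gives the time, the measured TCP pose, the force, the opening and the grip force at its end, in the units of the state.
- bot.sense(): the state, without advancing time (a new reading comes with each control period).
- bot.grab_frame(name): name is "scene" or "top"; returns (picture, depth): 384x512x3 uint8, blue, green, red; 384x512 float32, m along the optical axis (not along the pixel's ray), 0 where there is no reading.
- bot.get_calibration(name): a dict with "fov_y" (degrees; the focal length in pixels is half the picture's height over the tangent of half this angle, whatever the lens; pixels are square), "cx", "cy" (the principal point, pixels), "dist" ([k1, k2, p1, p2, k3] as OpenCV has them; the pictures are not rectified), "position" and "rotation" of the camera in the world. Camera axes: x right, y up, looking along -z (the intrinsics and any distortion apply to the point x, -y, -z); pixel columns grow to the right and rows downward; lengths in m; the calibration is good to about 2 mm. A picture is of the moment at which its call begins. get_calibration takes no time and is no camera call.
- bot.finish_job(): hands the job in; it is judged then, once.
The state is a dict: "time_s": time; "joints": joint angles; "joint_vel": joint speeds; "joint_efforts": joint torques, N m; "position": TCP position; "ee_rot": TCP orientation; "contact_force": force on the tool from outside, world axes, zero at the start; "moment": the same for the moment, N m; "finger_gap": finger opening in m; "grip_force": force on a finger pad.
Only numpy, scipy, OpenCV 4.12 (cv2) and the standard library are available. Lean on these libraries where they do the work, as an engineer would, in place of code of your own. Each camera call takes 0.05 s, during which the arm holds its last target. There are 200 camera calls.

## Working session

There is one attempt and no reset: what is moved stays moved. The work goes in short steps, Python scripts to look and compute and a tool call to move; the robot and the scene stay as the last step left them, time stands still between calls to the robot, and variables do not carry over. Pictures are saved under pics/ and viewed, at most 14 in all, crops included, and the job is handed in when it is done.

Besides the shell and the picture viewer there is one more tool, called after ">>>" by a JSON object that holds its "fn" and its "kwargs". apply_moves: Moves the arm, as the interface text tells. Shift numbers are shares of 12 cm and turn numbers shares of 180 degrees, none past 1 either way. Its arguments: {"type":"object","properties":{"deltas":{"type":"array","items":{"type":"object","properties":{"gripper":{"type":"number"},"x":{"type":"number"},"y":{"type":"number"},"z":{"type":"number"},"ax":{"type":"number"},"ay":{"type":"number"},"az":{"type":"number"}}}},"newtons":{"type":"number"}},"required":["deltas"]}

```bash
mkdir -p pics
cat > h.py <<'E'
import numpy as np, cv2
from station import bot
def K(n):
    c=bot.get_calibration(n); f=192/np.tan(np.radians(c["fov_y"])/2)
    return c,np.array([[f,0,c["cx"]],[0,f,c["cy"]],[0,0,1]]),np.array(c["dist"],float)
def rays(n,uv):
    c,k,d=K(n); p=cv2.undistortPoints(np.array(uv,float).reshape(-1,1,2),k,d).reshape(-1,2)
    r=np.c_[p[:,0],-p[:,1],-np.ones(len(p))]@np.array(c["rotation"]).T
    return np.array(c["position"]),r
def plane(n,uv,z):
    o,r=rays(n,uv); return o+r*((z-o[2])/r[:,2])[:,None]
def deep(n,uv,D):
    o,r=rays(n,uv); return o+r*np.array(D).reshape(-1,1)
E
python3 - <<'E'
from h import *
for n in("scene","top"):
    im,d=bot.grab_frame(n); cv2.imwrite(f"pics/{n}0.png",im); np.savez(f"{n}0.npz",im=im,d=d); print(n,bot.get_calibration(n))
print(bot.sense(),bot.grip_point_offset)
E
```

```text
scene {'fov_y': 45.79823775422575, 'cx': 247.11958296195078, 'cy': 187.9094795756026, 'dist': array([0.01454806, 0.        , 0.        , 0.        , 0.        ]), 'position': array([0.94256587, 0.39158192, 0.89577212]), 'rotation': array([ 33.35004347,  -0.7731489 , 132.56949725])}
top {'fov_y': 51.74066612322515, 'cx': 251.42341747441353, 'cy': 194.7388499436373, 'dist': array([-0.00119242,  0.        ,  0.        ,  0.        ,  0.        ]), 'position': array([0.45838818, 0.01124136, 0.90894003]), 'rotation': array([  3.20076227,   1.36781578, -90.37476254])}
{'time_s': 0.1, 'joints': array([-7.63579823e+01,  5.99603497e+00,  5.53099341e+00,  8.96050848e+01,
        1.37873708e-03,  7.75256790e+01]), 'joint_vel': array([-0.00061806, -0.04497576,  0.11116578, -0.10509147, -0.05833464,
        0.03582883]), 'joint_efforts': array([ 7.46090227e-03, -5.58211684e+01,  5.04715776e+01,  1.32039073e-02,
       -1.95639841e-04, -4.02952210e-06]), 'position': array([ 0.26403938, -0.53839128,  0.19338654]), 'ee_rot': array([-1.79931827e+02, -1.64936176e-02,  2.61163280e+01]), 'contact_force': array([ 0.00969363,  0.37057535, -0.58648428]), 'moment': array([-0.01648249, -0.01581042,  0.00781262]), 'grip_force': 0.0, 'finger_gap': 0.08562936567526525} 0.0187
```

View pics/scene0.png

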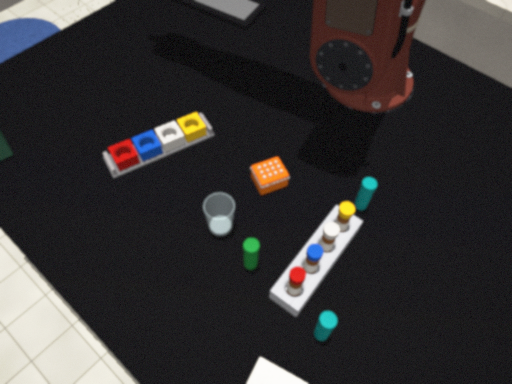

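View pics/top0.png

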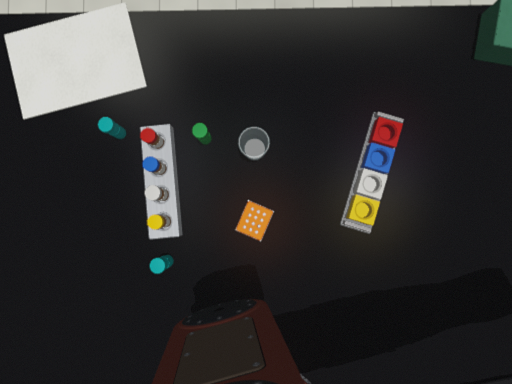

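Scene view: the carriage is at the upper left, with red (123,153), blue (147,144), white (169,133) and yellow (192,125). The rack caps are red (297,276), blue (315,253), white (331,231) and yellow (346,210).
Top view: the caps are red (149,135), blue (151,164), white (153,193) and yellow (155,222). The wells are red (387,131), blue (379,157), white (371,183) and yellow (363,210). Turquoise look-alikes stand at (106,125) and (161,265), and a green one at (201,131).

```bash
sed -i 's/^import numpy.*/import numpy as np, cv2\nfrom scipy.spatial.transform import Rotation as Ro/; s/np.array(c\["rotation"\]).T/Ro.from_euler("xyz",c["rotation"],degrees=True).as_matrix().T/' h.py
cat >> h.py <<'E'
S={"top":{"cap":{"red":(149,135),"blue":(151,164),"white":(153,193),"yellow":(155,222)},"well":{"red":(387,131),"blue":(379,157),"white":(371,183),"yellow":(363,210)}},
"scene":{"cap":{"red":(297,276),"blue":(315,253),"white":(331,231),"yellow":(346,210)},"well":{"red":(123,153),"blue":(147,144),"white":(169,133),"yellow":(192,125)}}}
def mask(im,c,seed,r):
    h=cv2.cvtColor(im,cv2.COLOR_BGR2HSV); H,s,v=[h[...,i].astype(int) for i in range(3)]
    m={"red":((H<8)|(H>172))&(s>140)&(v>70),"blue":(abs(H-108)<15)&(s>140)&(v>70),"yellow":(abs(H-25)<8)&(s>140)&(v>90),"white":(s<45)&(v>170)}[c]
    yy,xx=np.mgrid[:384,:512]; m=m&(np.hypot(xx-seed[0],yy-seed[1])<r)
    n,l,st,ce=cv2.connectedComponentsWithStats(m.astype(np.uint8)); i=1+np.argmax(st[1:,4]); return l==i
def tri(rs):
    A=0;b=0
    for o,r in rs:
        r=r/np.linalg.norm(r); P=np.eye(3)-np.outer(r,r); A=A+P; b=b+P@o
    x=np.linalg.solve(A,b); return x,[np.linalg.norm((np.eye(3)-np.outer(r,r)/(r@r))@(x-o))*1e3 for o,r in rs]
E
cat > m.py <<'E'
from h import *
np.set_printoptions(precision=4,suppress=True)
Z={n:np.load(n+"0.npz") for n in S}
for kind in("cap","well"):
  for c in("red","blue","white","yellow"):
    out=[]
    rs=[]
    for n in S:
        m=mask(Z[n]["im"],c,S[n][kind][c],14 if kind=="cap" else 20); v,u=np.nonzero(m); d=Z[n]["d"][v,u]; ok=d>0
        w=deep(n,np.c_[u,v][ok],d[ok]); zt=np.percentile(w[:,2],90); t=w[abs(w[:,2]-zt)<.006]
        (rect)=cv2.minAreaRect(t[:,:2].astype(np.float32)*1000)
        print(kind,c,n,m.sum(),"zt %.4f"%zt,"med z",np.median(t[:,2]),"mean",t.mean(0),"rect",np.array(rect[0]),np.array(rect[1]),round(rect[2],1))
E
python3 m.py
```

```text
cap red top 194 zt 0.1069 med z 0.10543131385468019 mean [0.6286 0.2436 0.1052] rect [629.0078 244.0347] [28.9972 28.0083] 51.3
cap red scene 226 zt 0.1075 med z 0.10575680199941923 mean [0.6296 0.2448 0.1057] rect [629.0822 244.3244] [28.8405 27.0034] 15.8
cap blue top 190 zt 0.1068 med z 0.10505030078632721 mean [0.5692 0.2381 0.105 ] rect [569.4882 238.286 ] [29.0686 27.92  ] 44.1
cap blue scene 199 zt 0.1070 med z 0.10538302673419275 mean [0.5702 0.2397 0.1053] rect [570.2466 240.3118] [27.7622 28.5907] 60.6
cap white top 351 zt 0.1062 med z 0.10504690389830595 mean [0.5106 0.2338 0.105 ] rect [510.8417 233.861 ] [29.5804 29.1051] 46.2
cap white scene 408 zt 0.1065 med z 0.10534387739796008 mean [0.5093 0.2337 0.1053] rect [508.9193 233.6505] [29.983  29.3633] 38.8
cap yellow top 198 zt 0.1064 med z 0.10463915744691199 mean [0.4505 0.2276 0.1047] rect [450.3835 228.2163] [30.9334 26.5126] 89.7
cap yellow scene 250 zt 0.1071 med z 0.10555881368145065 mean [0.4498 0.2283 0.1054] rect [449.0352 227.9494] [33.5746 29.0263] 30.4
well red top 715 zt 0.0407 med z 0.03902540191747006 mea
[... 337 characters left out ...]
.5842] 72.5
well blue scene 604 zt 0.0404 med z 0.0389130472571384 mean [ 0.5867 -0.2505  0.0387] rect [ 586.8425 -250.6127] [58.8827 54.7393] 72.5
well white top 492 zt 0.0408 med z 0.038985517935044234 mean [ 0.5303 -0.2312  0.039 ] rect [ 530.5769 -232.0797] [53.09   54.1897] 72.6
well white scene 353 zt 0.0408 med z 0.03885713070202357 mean [ 0.529  -0.2324  0.0388] rect [ 528.6088 -231.7804] [57.6188 53.0761] 71.9
well yellow top 710 zt 0.0402 med z 0.038692176104660914 mean [ 0.4733 -0.214   0.0386] rect [ 473.5346 -213.924 ] [54.8277 54.0689] 71.7
well yellow scene 577 zt 0.0405 med z 0.039130753605408075 mean [ 0.4723 -0.2138  0.039 ] rect [ 471.7635 -214.476 ] [57.7605 53.9209] 71.9
```

```bash
cat > plan.py <<'E'
import numpy as np, sys
from scipy.spatial.transform import Rotation as Ro
P={"Rred":(.6292,.2444),"Rblue":(.5695,.2390),"Rwhite":(.5097,.2337),"Ryellow":(.4500,.2283),
"Wred":(.6443,-.2681),"Wblue":(.5871,-.2501),"Wwhite":(.5298,-.2321),"Wyellow":(.4726,-.2140)}
yaw={"R":185.1,"W":162.5}
def step(p,y,q,y2):   # shift/turn fractions from pose p,yaw y to q,yaw2
    R=Ro.from_euler("xyz",[180,0,y],degrees=True); s=R.inv().apply(np.array(q)-p)/.12
    t=(R.inv()*Ro.from_euler("xyz",[180,0,y2],degrees=True)).as_rotvec()/np.pi
    s=s.round(4); t=t.round(4)
    return s,t,np.array(p)+R.apply(s*.12),(y-t[2]*180)
def line(p,y,q,y2,n):
    p=np.array(p,float);p0,y0=p.copy(),y
    for i in range(1,n+1):
        s,t,p,y=step(p,y,p0+(np.array(q)-p0)*i/n,y0+(y2-y0)*i/n); print("  xyz",s,"az %.4f"%t[2],"-> ",p.round(4),round(y,2))
    return p,y
E
python3 - <<'E'
from plan import *
print("start->Rwhite")
p,y=np.array([.264,-.539,.194]),26.116
s=np.array([1,-1,0]);
q=np.array([*P["Rwhite"],.194])
for i,(f,y2) in enumerate([(.21,116),(.42,185.1),(.56,185.1),(.71,185.1),(.855,185.1),(1,185.1)]):
    s,t,p,y=step(p,y,np.array([.264,-.539,.194])*(1-f)+q*f,y2); print(s,t,p,y)
print("white R->W"); line((*P["Rwhite"],.193),185.1,(*P["Wwhite"],.193),162.5,4)
E
```

```text
start->Rwhite
[ 0.9813 -1.0249 -0.    ] [ 0.      0.     -0.4994] [ 0.31559559 -0.37673349  0.194     ] 116.008
[ 1.0267  0.9794 -0.    ] [-0.      0.     -0.3838] [ 0.36719732 -0.21447038  0.194     ] 185.09199999999998
[-0.3655  0.8725  0.    ] [ 0.  0. -0.] [ 0.40159155 -0.10629078  0.194     ] 185.09199999999998
[-0.3916  0.9348  0.    ] [ 0.  0. -0.] [0.43844189 0.0096133  0.194     ] 185.09199999999998
[-0.3786  0.9037  0.    ] [ 0.  0. -0.] [0.47406962 0.12166165 0.194     ] 185.09199999999998
[-0.3786  0.9036  0.    ] [ 0.  0. -0.] [0.50969841 0.23369805 0.194     ] 185.09199999999998
white R->W
  xyz [ 0.0446 -0.9703 -0.    ] az 0.0314 ->  [0.5147 0.1172 0.193 ] 179.45
  xyz [-0.0513 -0.97   -0.    ] az 0.0314 ->  [0.5198 0.0008 0.193 ] 173.8
  xyz [-0.1465 -0.9602 -0.    ] az 0.0314 ->  [ 0.5248 -0.1157  0.193 ] 168.14
  xyz [-0.2403 -0.9411 -0.    ] az 0.0314 ->  [ 0.5298 -0.2321  0.193 ] 162.49
```

>>> {"fn": "apply_moves", "kwargs": {"deltas": [{"x":0.1,"y":-0.1,"az":-0.05,"gripper":1},{"x":0.2,"y":-0.2,"az":-0.1,"gripper":1},{"x":0.3,"y":-0.3,"az":-0.15,"gripper":1},{"x":0.4,"y":-0.4,"az":-0.2,"gripper":1},{"x":0.5,"y":-0.5,"az":-0.25,"gripper":1},{"x":0.6,"y":-0.6,"az":-0.3,"gripper":1},{"x":0.7,"y":-0.7,"az":-0.35,"gripper":1},{"x":0.8,"y":-0.8,"az":-0.4,"gripper":1},{"x":0.9,"y":-0.9,"az":-0.45,"gripper":1},{"x":0.98,"y":-1,"az":-0.5,"gripper":1}], "newtons": 60}}

```text
validation failed for argument at $.de...
```

>>> {"fn": "apply_moves", "kwargs": {"deltas": [{"x":0.1,"y":0.1,"az":-0.04,"gripper":1},{"x":0.2,"y":0.2,"az":-0.08,"gripper":1},{"x":0.3,"y":0.3,"az":-0.12,"gripper":1},{"x":0.4,"y":0.4,"az":-0.16,"gripper":1},{"x":0.5,"y":0.5,"az":-0.2,"gripper":1},{"x":0.6,"y":0.6,"az":-0.24,"gripper":1},{"x":0.7,"y":0.7,"az":-0.28,"gripper":1},{"x":0.8,"y":0.8,"az":-0.32,"gripper":1},{"x":0.9,"y":0.9,"az":-0.36,"gripper":1},{"x":1,"y":0.98,"az":-0.383,"gripper":1}]}}

```text
validation failed for argument at $.de...
```

>>> {"fn": "apply_moves", "kwargs": {"deltas": [{"x":0.1,"y":-0.1,"z":0,"ax":0,"ay":0,"az":-0.05,"gripper":1},{"x":0.2,"y":-0.2,"z":0,"ax":0,"ay":0,"az":-0.1,"gripper":1},{"x":0.3,"y":-0.3,"z":0,"ax":0,"ay":0,"az":-0.15,"gripper":1},{"x":0.4,"y":-0.4,"z":0,"ax":0,"ay":0,"az":-0.2,"gripper":1},{"x":0.5,"y":-0.5,"z":0,"ax":0,"ay":0,"az":-0.25,"gripper":1},{"x":0.6,"y":-0.6,"z":0,"ax":0,"ay":0,"az":-0.3,"gripper":1},{"x":0.7,"y":-0.7,"z":0,"ax":0,"ay":0,"az":-0.35,"gripper":1},{"x":0.8,"y":-0.8,"z":0,"ax":0,"ay":0,"az":-0.4,"gripper":1},{"x":0.9,"y":-0.9,"z":0,"ax":0,"ay":0,"az":-0.45,"gripper":1},{"x":0.98,"y":-1,"z":0,"ax":0,"ay":0,"az":-0.5,"gripper":1}], "newtons": 60}}

```text
time_s: 1.35
position: [0.317, -0.3785, 0.1938]
ee_rot: [180.0, -0.0, 116.4]
contact_force: [-0.1, -0.3, -1.2]
finger_gap: 0.0852
grip_force: 0.0
```

>>> {"fn": "apply_moves", "kwargs": {"deltas": [{"x":0.1,"y":0.1,"z":0,"ax":0,"ay":0,"az":-0.04,"gripper":1},{"x":0.2,"y":0.2,"z":0,"ax":0,"ay":0,"az":-0.08,"gripper":1},{"x":0.3,"y":0.3,"z":0,"ax":0,"ay":0,"az":-0.12,"gripper":1},{"x":0.4,"y":0.4,"z":0,"ax":0,"ay":0,"az":-0.16,"gripper":1},{"x":0.5,"y":0.5,"z":0,"ax":0,"ay":0,"az":-0.2,"gripper":1},{"x":0.6,"y":0.6,"z":0,"ax":0,"ay":0,"az":-0.24,"gripper":1},{"x":0.7,"y":0.7,"z":0,"ax":0,"ay":0,"az":-0.28,"gripper":1},{"x":0.8,"y":0.8,"z":0,"ax":0,"ay":0,"az":-0.32,"gripper":1},{"x":0.9,"y":0.9,"z":0,"ax":0,"ay":0,"az":-0.36,"gripper":1},{"x":1,"y":0.98,"z":0,"ax":0,"ay":0,"az":-0.383,"gripper":1}]}}

```text
time_s: 2.6
position: [0.3697, -0.219, 0.1938]
ee_rot: [180.0, -0.0, -174.8]
contact_force: [-0.6, -0.6, 1.2]
finger_gap: 0.0855
grip_force: 0.0
```

>>> {"fn": "apply_moves", "kwargs": {"deltas": [{"x":-0.04,"y":0.1,"z":0,"ax":0,"ay":0,"az":0,"gripper":1},{"x":-0.08,"y":0.2,"z":0,"ax":0,"ay":0,"az":0,"gripper":1},{"x":-0.12,"y":0.3,"z":0,"ax":0,"ay":0,"az":0,"gripper":1},{"x":-0.16,"y":0.4,"z":0,"ax":0,"ay":0,"az":0,"gripper":1},{"x":-0.2,"y":0.5,"z":0,"ax":0,"ay":0,"az":0,"gripper":1},{"x":-0.24,"y":0.6,"z":0,"ax":0,"ay":0,"az":0,"gripper":1},{"x":-0.28,"y":0.7,"z":0,"ax":0,"ay":0,"az":0,"gripper":1},{"x":-0.32,"y":0.8,"z":0,"ax":0,"ay":0,"az":0,"gripper":1},{"x":-0.36,"y":0.9,"z":0,"ax":0,"ay":0,"az":0,"gripper":1},{"x":-0.4,"y":1,"z":0,"ax":0,"ay":0,"az":0,"gripper":1}]}}

```text
time_s: 3.85
position: [0.4071, -0.0952, 0.1941]
ee_rot: [-180.0, -0.0, -174.9]
contact_force: [0.3, 0.4, 0.3]
finger_gap: 0.0855
grip_force: 0.0
```

>>> {"fn": "apply_moves", "kwargs": {"deltas": [{"x":-0.04,"y":0.1,"z":0,"ax":0,"ay":0,"az":0,"gripper":1},{"x":-0.08,"y":0.2,"z":0,"ax":0,"ay":0,"az":0,"gripper":1},{"x":-0.12,"y":0.3,"z":0,"ax":0,"ay":0,"az":0,"gripper":1},{"x":-0.16,"y":0.4,"z":0,"ax":0,"ay":0,"az":0,"gripper":1},{"x":-0.2,"y":0.5,"z":0,"ax":0,"ay":0,"az":0,"gripper":1},{"x":-0.24,"y":0.6,"z":0,"ax":0,"ay":0,"az":0,"gripper":1},{"x":-0.28,"y":0.7,"z":0,"ax":0,"ay":0,"az":0,"gripper":1},{"x":-0.32,"y":0.8,"z":0,"ax":0,"ay":0,"az":0,"gripper":1},{"x":-0.36,"y":0.9,"z":0,"ax":0,"ay":0,"az":0,"gripper":1},{"x":-0.4,"y":1,"z":0,"ax":0,"ay":0,"az":0,"gripper":1}]}}

```text
time_s: 5.1
position: [0.4444, 0.0286, 0.1941]
ee_rot: [-180.0, -0.0, -174.9]
contact_force: [-0.4, 0.2, -0.1]
finger_gap: 0.0855
grip_force: 0.0
```

>>> {"fn": "apply_moves", "kwargs": {"deltas": [{"x":-0.04,"y":0.1,"z":0,"ax":0,"ay":0,"az":0,"gripper":1},{"x":-0.08,"y":0.2,"z":0,"ax":0,"ay":0,"az":0,"gripper":1},{"x":-0.12,"y":0.3,"z":0,"ax":0,"ay":0,"az":0,"gripper":1},{"x":-0.16,"y":0.4,"z":0,"ax":0,"ay":0,"az":0,"gripper":1},{"x":-0.2,"y":0.5,"z":0,"ax":0,"ay":0,"az":0,"gripper":1},{"x":-0.24,"y":0.6,"z":0,"ax":0,"ay":0,"az":0,"gripper":1},{"x":-0.28,"y":0.7,"z":0,"ax":0,"ay":0,"az":0,"gripper":1},{"x":-0.32,"y":0.8,"z":0,"ax":0,"ay":0,"az":0,"gripper":1},{"x":-0.36,"y":0.9,"z":0,"ax":0,"ay":0,"az":0,"gripper":1},{"x":-0.36,"y":0.9,"z":0,"ax":0,"ay":0,"az":0,"gripper":1}]}}

```text
time_s: 6.35
position: [0.4777, 0.1399, 0.194]
ee_rot: [-180.0, -0.0, -174.9]
contact_force: [0.2, -0.1, -0.5]
finger_gap: 0.0853
grip_force: 0.0
```

>>> {"fn": "apply_moves", "kwargs": {"deltas": [{"x":-0.04,"y":0.09,"z":0,"ax":0,"ay":0,"az":0,"gripper":1},{"x":-0.08,"y":0.18,"z":0,"ax":0,"ay":0,"az":0,"gripper":1},{"x":-0.12,"y":0.27,"z":0,"ax":0,"ay":0,"az":0,"gripper":1},{"x":-0.16,"y":0.36,"z":0,"ax":0,"ay":0,"az":0,"gripper":1},{"x":-0.2,"y":0.45,"z":0,"ax":0,"ay":0,"az":0,"gripper":1},{"x":-0.24,"y":0.54,"z":0,"ax":0,"ay":0,"az":0,"gripper":1},{"x":-0.28,"y":0.63,"z":0,"ax":0,"ay":0,"az":0,"gripper":1},{"x":-0.32,"y":0.7,"z":0,"ax":0,"ay":0,"az":0,"gripper":1},{"x":-0.335,"y":0.755,"z":0,"ax":0,"ay":0,"az":0,"gripper":1},{"x":-0.335,"y":0.755,"z":0,"ax":0,"ay":0,"az":0,"gripper":1}]}}

```text
time_s: 7.6
position: [0.5097, 0.2333, 0.194]
ee_rot: [-180.0, -0.0, -174.9]
contact_force: [1.5, 0.3, 0.5]
finger_gap: 0.0853
grip_force: 0.0
```

Run:
```python
from h import *
im,d=bot.grab_frame("scene"); cv2.imwrite("pics/s1.png",cv2.resize(im[120:340,200:460],None,fx=2.5,fy=2.5)); print(bot.sense()["position"])
```

```text
[0.50966978 0.23302405 0.19403334]
```

View pics/s1.png

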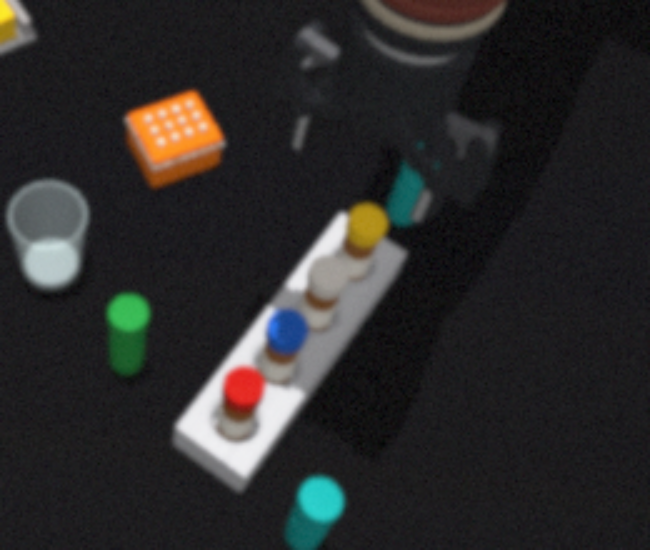

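The crop shows the open fingertips at (300,135) and (422,205). They straddle the row above the white cap, which is at (328,275). Next I descend and close.

>>> {"fn": "apply_moves", "kwargs": {"deltas": [{"x":0,"y":0,"z":0.125,"ax":0,"ay":0,"az":0,"gripper":1},{"x":0,"y":0,"z":0.25,"ax":0,"ay":0,"az":0,"gripper":1},{"x":0,"y":0,"z":0.375,"ax":0,"ay":0,"az":0,"gripper":1},{"x":0,"y":0,"z":0.5,"ax":0,"ay":0,"az":0,"gripper":1},{"x":0,"y":0,"z":0.625,"ax":0,"ay":0,"az":0,"gripper":1},{"x":0,"y":0,"z":0.75,"ax":0,"ay":0,"az":0,"gripper":1},{"x":0,"y":0,"z":0.875,"ax":0,"ay":0,"az":0,"gripper":1},{"x":0,"y":0,"z":1,"ax":0,"ay":0,"az":0,"gripper":1},{"x":0,"y":0,"z":1,"ax":0,"ay":0,"az":0,"gripper":0},{"x":0,"y":0,"z":1,"ax":0,"ay":0,"az":0,"gripper":0}]}}

```text
time_s: 8.9
position: [0.51, 0.233, 0.0745]
ee_rot: [-180.0, 0.0, -174.9]
contact_force: [-0.6, 0.8, 0.5]
finger_gap: 0.0512
grip_force: 0.0
```

>>> {"fn": "apply_moves", "kwargs": {"deltas": [{"x":0,"y":0,"z":0,"ax":0,"ay":0,"az":0,"gripper":-0.3},{"x":0,"y":0,"z":0,"ax":0,"ay":0,"az":0,"gripper":-0.6},{"x":0,"y":0,"z":0,"ax":0,"ay":0,"az":0,"gripper":-1},{"x":0,"y":0,"z":0,"ax":0,"ay":0,"az":0,"gripper":-1},{"x":0,"y":0,"z":0,"ax":0,"ay":0,"az":0,"gripper":-1},{"x":0,"y":0,"z":0,"ax":0,"ay":0,"az":0,"gripper":-1},{"x":0,"y":0,"z":0,"ax":0,"ay":0,"az":0,"gripper":-1},{"x":0,"y":0,"z":0,"ax":0,"ay":0,"az":0,"gripper":-1},{"x":0,"y":0,"z":0,"ax":0,"ay":0,"az":0,"gripper":-1},{"x":0,"y":0,"z":0,"ax":0,"ay":0,"az":0,"gripper":-1}], "newtons": 40}}

```text
time_s: 10.15
position: [0.5097, 0.2329, 0.074]
ee_rot: [-180.0, -0.0, -174.9]
contact_force: [0.7, 0.6, -0.4]
finger_gap: -0.0003
grip_force: 0.0
```

Run:
```python
from h import *
im,d=bot.grab_frame("scene"); a=cv2.resize(im[120:340,200:460],None,fx=2,fy=2)
im2,d2=bot.grab_frame("top"); b=cv2.resize(im2[90:310,80:220],None,fx=2,fy=2)
np.savez("s2.npz",im=im,d=d,im2=im2,d2=d2)
cv2.imwrite("pics/s2.png",np.hstack([a,b])); print(bot.sense())
```

```text
{'time_s': 10.25, 'joints': array([ 1.11925989e+01, -2.15847972e-01, -1.32794443e+01,  7.69313575e+01,
       -5.78246336e-03,  6.14123720e+00]), 'joint_vel': array([ 0.01305011,  0.02118869, -0.03736255,  0.03423064, -0.06277451,
       -0.12171737]), 'joint_efforts': array([-1.79073337e-03, -4.97976708e+01,  4.99821353e+01,  1.26252602e-03,
       -9.26285429e-04,  4.90036278e-07]), 'position': array([0.50976616, 0.23294571, 0.0740918 ]), 'ee_rot': array([-1.79994791e+02,  5.63581319e-03, -1.74948638e+02]), 'contact_force': array([0.27039775, 0.51421197, 0.08048219]), 'moment': array([ 0.01776035, -0.06259715, -0.01348742]), 'grip_force': 0.0, 'finger_gap': -0.0002655604294463186}
```

View pics/s2.png

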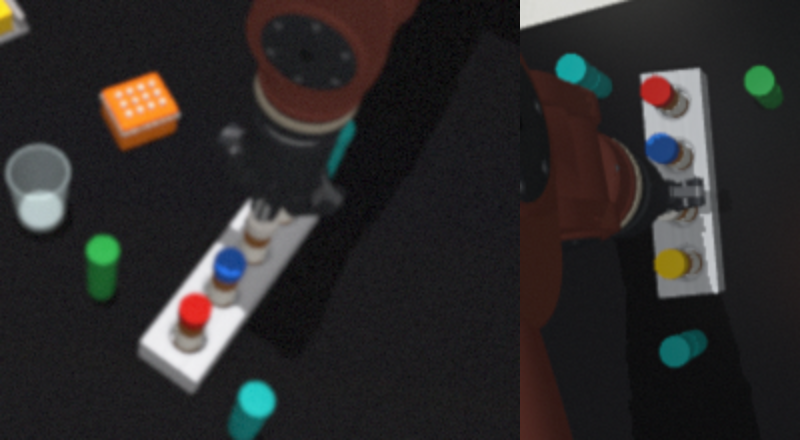

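Run:
```python
from h import *
np.set_printoptions(precision=3,suppress=True)
Z=np.load("s2.npz")
for n,im,d in(("scene",Z["im"],Z["d"]),("top",Z["im2"],Z["d2"])):
    v,u=np.nonzero(d>0); w=deep(n,np.c_[u,v],d[v,u]); 
    s=(abs(w[:,0]-.525)<.06)&(abs(w[:,1]-.233)<.03)&(w[:,2]>.05)&(w[:,2]<.15)
    for lo in np.arange(.05,.15,.01):
        k=s&(w[:,2]>=lo)&(w[:,2]<lo+.01); 
        if k.sum()<3: continue
        print(n,"z%.2f"%lo,k.sum()); c=im[v[k],u[k]]; o=np.argsort(w[k][:,0]); 
        for j in np.array_split(o,min(6,len(o))): print("    ",w[k][j].mean(0),c[j].mean(0).round())
a=cv2.resize(Z["im"][190:280,280:370],None,fx=6,fy=6,interpolation=2); b=cv2.resize(Z["im2"][150:240,110:150],None,fx=6,fy=6,interpolation=2)
cv2.imwrite("pics/s3.png",np.hstack([a,b]))
```

```text
scene z0.05 68
     [0.514 0.24  0.055] [128. 135. 140.]
     [0.52  0.235 0.055] [132. 140. 146.]
     [0.539 0.241 0.055] [131. 138. 143.]
     [0.575 0.246 0.056] [136. 143. 150.]
     [0.579 0.241 0.056] [131. 140. 146.]
     [0.582 0.238 0.055] [132. 140. 145.]
scene z0.06 68
     [0.511 0.244 0.065] [ 93. 104. 119.]
     [0.518 0.236 0.064] [ 81.  96. 116.]
     [0.521 0.232 0.064] [ 81.  96. 115.]
     [0.558 0.247 0.065] [ 93. 104. 121.]
     [0.578 0.237 0.065] [ 87.  99. 118.]
     [0.581 0.24  0.065] [ 75.  92. 114.]
scene z0.07 69
     [0.514 0.243 0.076] [ 70.  87. 109.]
     [0.52  0.235 0.074] [ 50.  72. 100.]
     [0.525 0.234 0.075] [52. 72. 99.]
     [0.573 0.248 0.075] [79. 78. 96.]
     [0.579 0.242 0.074] [57. 68. 95.]
     [0.581 0.239 0.075] [51. 62. 88.]
scene z0.08 28
     [0.517 0.239 0.081] [ 94. 105. 120.]
     [0.52  0.233 0.083] [ 97. 106. 119.]
     [0.522 0.233 0.084] [ 95. 106. 120.]
     [0.576 0.249 0.082] [91. 66. 73.]
     [0.579 0.239 0.081] [86. 64. 70.]
     [0.581 0.239 0.084] [92. 59. 59.]
scene z0.09 78
     [0.513 0.243 0.094] [136. 139. 14
[... 2612 characters left out ...]
0.094] [85. 51. 37.]
     [0.563 0.225 0.095] [82. 46. 33.]
     [0.569 0.227 0.095] [86. 51. 35.]
     [0.575 0.225 0.094] [90. 66. 58.]
top z0.10 220
     [0.498 0.23  0.104] [117. 121. 122.]
     [0.559 0.238 0.105] [122.  66.  32.]
     [0.565 0.239 0.105] [124.  66.  30.]
     [0.57  0.238 0.105] [126.  66.  30.]
     [0.575 0.239 0.105] [136.  74.  35.]
     [0.581 0.239 0.105] [167. 104.  66.]
top z0.11 3
     [0.502 0.226 0.119] [96. 97. 96.]
     [0.504 0.226 0.118] [71. 70. 68.]
     [0.504 0.226 0.112] [81. 82. 81.]
top z0.12 4
     [0.501 0.227 0.127] [69. 69. 69.]
     [0.501 0.226 0.126] [88. 88. 87.]
     [0.505 0.226 0.127] [39. 38. 37.]
     [0.505 0.225 0.123] [47. 45. 43.]
```

View pics/s3.png

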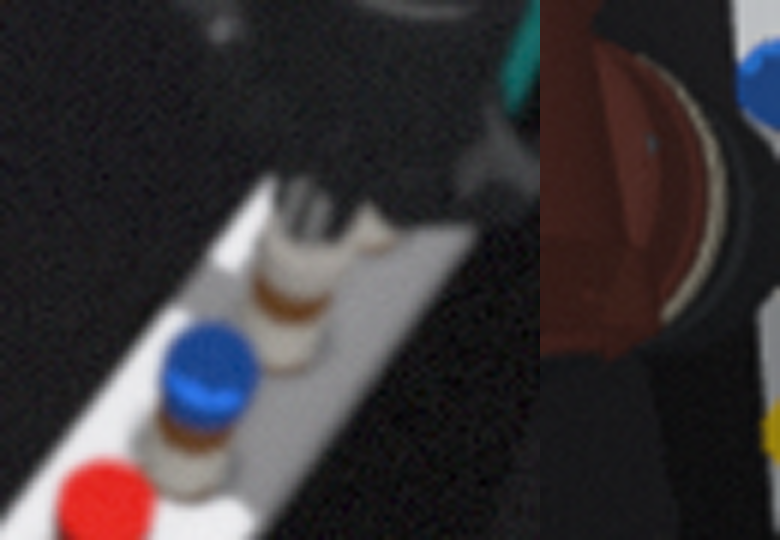

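The crop shows the shut fingers at (305,210), just above the white cap, whose front edge is at (320,240). So the real finger tips are about 35–40 mm higher than the reported TCP says. The depth agrees: the lowest finger pixels are at z≈0.115. I'll open, go lower and measure again.

>>> {"fn": "apply_moves", "kwargs": {"deltas": [{"x":0,"y":0,"z":0,"ax":0,"ay":0,"az":0,"gripper":1},{"x":0,"y":0,"z":0,"ax":0,"ay":0,"az":0,"gripper":1},{"x":0,"y":0,"z":0,"ax":0,"ay":0,"az":0,"gripper":1},{"x":0,"y":0,"z":0,"ax":0,"ay":0,"az":0,"gripper":1},{"x":0,"y":0,"z":0,"ax":0,"ay":0,"az":0,"gripper":1},{"x":0,"y":0,"z":0.05,"ax":0,"ay":0,"az":0,"gripper":1},{"x":0,"y":0,"z":0.11,"ax":0,"ay":0,"az":0,"gripper":1},{"x":0,"y":0,"z":0.17,"ax":0,"ay":0,"az":0,"gripper":1},{"x":0,"y":0,"z":0.23,"ax":0,"ay":0,"az":0,"gripper":1},{"x":0,"y":0,"z":0.25,"ax":0,"ay":0,"az":0,"gripper":1}]}}

```text
time_s: 11.5
position: [0.5093, 0.2328, 0.0433]
ee_rot: [-180.0, -0.1, -174.9]
contact_force: [0.1, -0.6, -0.2]
finger_gap: 0.0855
grip_force: 0.0
```

Run:
```python
from h import *
np.set_printoptions(precision=3,suppress=True)
im,d=bot.grab_frame("scene"); print(bot.sense()["position"],bot.sense()["contact_force"])
v,u=np.nonzero(d>0); w=deep("scene",np.c_[u,v],d[v,u]); c=im[v,u].astype(int)
R=Ro.from_euler("z",5.1,degrees=True); l=R.inv().apply(w-[.5097,.233,0])
for side in(1,-1):
    k=(abs(l[:,0])<.02)&(side*l[:,1]>.03)&(side*l[:,1]<.075)&(l[:,2]>.045)&(l[:,2]<.2)
    for lo in np.arange(.045,.15,.01):
        q=k&(l[:,2]>=lo)&(l[:,2]<lo+.01)
        if q.sum(): print(side,"%.3f"%lo,q.sum(),"x",l[q][:,0].min().round(3),l[q][:,0].max().round(3),"y",l[q][:,1].min().round(3),l[q][:,1].max().round(3),c[q].mean(0).round())
cv2.imwrite("pics/s4.png",cv2.resize(im[150:290,260:400],None,fx=4,fy=4,interpolation=2))
```

```text
[0.509 0.233 0.043] [ 0.833 -0.479 -0.076]
1 0.085 1 x 0.004 0.004 y 0.048 0.048 [69. 68. 67.]
1 0.095 9 x 0.005 0.01 y 0.043 0.052 [72. 72. 71.]
1 0.105 24 x -0.008 0.011 y 0.042 0.055 [63. 62. 62.]
1 0.115 20 x 0.004 0.011 y 0.042 0.055 [68. 66. 66.]
1 0.125 14 x -0.009 0.011 y 0.042 0.059 [66. 64. 63.]
1 0.135 54 x -0.01 0.014 y 0.039 0.072 [38. 35. 35.]
1 0.145 113 x -0.013 0.016 y 0.033 0.073 [36. 34. 33.]
-1 0.085 1 x 0.002 0.002 y -0.044 -0.044 [32. 29. 34.]
-1 0.095 17 x -0.011 0.01 y -0.055 -0.043 [53. 51. 52.]
-1 0.105 21 x -0.01 0.012 y -0.057 -0.043 [55. 54. 54.]
-1 0.115 21 x -0.003 0.011 y -0.057 -0.043 [55. 53. 54.]
-1 0.125 14 x 0.004 0.011 y -0.059 -0.043 [53. 52. 52.]
-1 0.135 48 x -0.015 0.012 y -0.073 -0.042 [36. 33. 32.]
-1 0.145 89 x -0.012 0.016 y -0.075 -0.033 [37. 34. 34.]
```

View pics/s4.png

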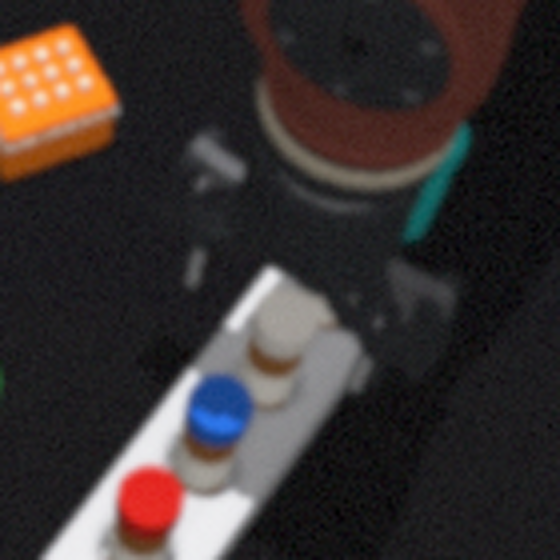

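The left and right fingertips, at (195,268) and (360,370), straddle the white cap at (290,325). The open tips measure z≈0.093 and are centred to about 1 mm, so the reported TCP z is about 36 mm low. I'll go 7 mm lower and grip.

>>> {"fn": "apply_moves", "kwargs": {"deltas": [{"x":0,"y":0,"z":0.03,"ax":0,"ay":0,"az":0,"gripper":1},{"x":0,"y":0,"z":0.06,"ax":0,"ay":0,"az":0,"gripper":1},{"x":0,"y":0,"z":0.06,"ax":0,"ay":0,"az":0,"gripper":0},{"x":0,"y":0,"z":0.06,"ax":0,"ay":0,"az":0,"gripper":-0.1},{"x":0,"y":0,"z":0.06,"ax":0,"ay":0,"az":0,"gripper":-0.2},{"x":0,"y":0,"z":0.06,"ax":0,"ay":0,"az":0,"gripper":-0.5},{"x":0,"y":0,"z":0.06,"ax":0,"ay":0,"az":0,"gripper":-1},{"x":0,"y":0,"z":0.06,"ax":0,"ay":0,"az":0,"gripper":-1},{"x":0,"y":0,"z":0.06,"ax":0,"ay":0,"az":0,"gripper":-1},{"x":0,"y":0,"z":0.06,"ax":0,"ay":0,"az":0,"gripper":-1}], "newtons": 40}}

```text
time_s: 12.8
position: [0.51, 0.233, 0.0372]
ee_rot: [180.0, 0.0, -174.9]
contact_force: [-0.5, -0.0, 4.6]
finger_gap: 0.0304
grip_force: 39.5
```

>>> {"fn": "apply_moves", "kwargs": {"deltas": [{"x":0,"y":0,"z":-0.05,"ax":0,"ay":0,"az":0,"gripper":-1},{"x":0,"y":0,"z":-0.15,"ax":0,"ay":0,"az":0,"gripper":-1},{"x":0,"y":0,"z":-0.27,"ax":0,"ay":0,"az":0,"gripper":-1},{"x":0,"y":0,"z":-0.4,"ax":0,"ay":0,"az":0,"gripper":-1},{"x":0,"y":0,"z":-0.53,"ax":0,"ay":0,"az":0,"gripper":-1},{"x":0,"y":0,"z":-0.66,"ax":0,"ay":0,"az":0,"gripper":-1},{"x":0,"y":0,"z":-0.79,"ax":0,"ay":0,"az":0,"gripper":-1},{"x":0,"y":0,"z":-0.91,"ax":0,"ay":0,"az":0,"gripper":-1},{"x":0,"y":0,"z":-1,"ax":0,"ay":0,"az":0,"gripper":-1},{"x":0,"y":0,"z":-1,"ax":0,"ay":0,"az":0,"gripper":-1}]}}

```text
time_s: 14.05
position: [0.5102, 0.2331, 0.1578]
ee_rot: [180.0, 0.1, -174.9]
contact_force: [0.2, -0.3, -1.3]
finger_gap: 0.0306
grip_force: 39.6
```

Run:
```python
from plan import *
from station import bot
s=bot.sense(); print(s["position"],s["ee_rot"],s["finger_gap"],s["grip_force"],s["contact_force"])
line((.5097,.2331,.157),185.08,(*P["Wwhite"],.157),162.5,4)
```

```text
[0.5102467  0.23305772 0.15778928] [ 1.79997417e+02  7.60786775e-02 -1.74943585e+02] 0.030620246643930926 39.56816017627716 [ 0.20948789 -0.28382344 -1.27331055]
  xyz [ 0.0441 -0.9691 -0.    ] az 0.0314 ->  [0.5147 0.1168 0.157 ] 179.43
  xyz [-0.0515 -0.9687 -0.    ] az 0.0313 ->  [5.197e-01 5.000e-04 1.570e-01] 173.79
  xyz [-0.1464 -0.9589 -0.    ] az 0.0314 ->  [ 0.5248 -0.1158  0.157 ] 168.14
  xyz [-0.2402 -0.9399 -0.    ] az 0.0313 ->  [ 0.5298 -0.2321  0.157 ] 162.51
```

>>> {"fn": "apply_moves", "kwargs": {"deltas": [{"x":0.002,"y":-0.04,"z":0,"ax":0,"ay":0,"az":0.002,"gripper":-1},{"x":0.005,"y":-0.12,"z":0,"ax":0,"ay":0,"az":0.005,"gripper":-1},{"x":0.01,"y":-0.22,"z":0,"ax":0,"ay":0,"az":0.008,"gripper":-1},{"x":0.015,"y":-0.32,"z":0,"ax":0,"ay":0,"az":0.011,"gripper":-1},{"x":0.02,"y":-0.43,"z":0,"ax":0,"ay":0,"az":0.014,"gripper":-1},{"x":0.025,"y":-0.54,"z":0,"ax":0,"ay":0,"az":0.018,"gripper":-1},{"x":0.03,"y":-0.65,"z":0,"ax":0,"ay":0,"az":0.022,"gripper":-1},{"x":0.035,"y":-0.76,"z":0,"ax":0,"ay":0,"az":0.026,"gripper":-1},{"x":0.04,"y":-0.87,"z":0,"ax":0,"ay":0,"az":0.029,"gripper":-1},{"x":0.044,"y":-0.969,"z":0,"ax":0,"ay":0,"az":0.0314,"gripper":-1}]}}

```text
time_s: 15.3
position: [0.5148, 0.1158, 0.1569]
ee_rot: [-180.0, 0.0, 179.4]
contact_force: [0.3, 0.1, 0.0]
finger_gap: 0.0309
grip_force: 39.6
```

>>> {"fn": "apply_moves", "kwargs": {"deltas": [{"x":-0.005,"y":-0.097,"z":0,"ax":0,"ay":0,"az":0.003,"gripper":-1},{"x":-0.01,"y":-0.194,"z":0,"ax":0,"ay":0,"az":0.006,"gripper":-1},{"x":-0.015,"y":-0.29,"z":0,"ax":0,"ay":0,"az":0.009,"gripper":-1},{"x":-0.02,"y":-0.388,"z":0,"ax":0,"ay":0,"az":0.0125,"gripper":-1},{"x":-0.025,"y":-0.485,"z":0,"ax":0,"ay":0,"az":0.016,"gripper":-1},{"x":-0.03,"y":-0.58,"z":0,"ax":0,"ay":0,"az":0.019,"gripper":-1},{"x":-0.036,"y":-0.678,"z":0,"ax":0,"ay":0,"az":0.022,"gripper":-1},{"x":-0.041,"y":-0.775,"z":0,"ax":0,"ay":0,"az":0.025,"gripper":-1},{"x":-0.046,"y":-0.872,"z":0,"ax":0,"ay":0,"az":0.028,"gripper":-1},{"x":-0.0515,"y":-0.969,"z":0,"ax":0,"ay":0,"az":0.0313,"gripper":-1}]}}

```text
time_s: 16.55
position: [0.5197, -0.0004, 0.1569]
ee_rot: [-180.0, 0.0, 173.7]
contact_force: [0.3, 0.3, -0.1]
finger_gap: 0.0312
grip_force: 39.6
```

>>> {"fn": "apply_moves", "kwargs": {"deltas": [{"x":-0.015,"y":-0.096,"z":0,"ax":0,"ay":0,"az":0.003,"gripper":-1},{"x":-0.03,"y":-0.192,"z":0,"ax":0,"ay":0,"az":0.006,"gripper":-1},{"x":-0.044,"y":-0.288,"z":0,"ax":0,"ay":0,"az":0.009,"gripper":-1},{"x":-0.058,"y":-0.384,"z":0,"ax":0,"ay":0,"az":0.0125,"gripper":-1},{"x":-0.073,"y":-0.48,"z":0,"ax":0,"ay":0,"az":0.016,"gripper":-1},{"x":-0.088,"y":-0.575,"z":0,"ax":0,"ay":0,"az":0.019,"gripper":-1},{"x":-0.102,"y":-0.67,"z":0,"ax":0,"ay":0,"az":0.022,"gripper":-1},{"x":-0.117,"y":-0.767,"z":0,"ax":0,"ay":0,"az":0.025,"gripper":-1},{"x":-0.132,"y":-0.863,"z":0,"ax":0,"ay":0,"az":0.028,"gripper":-1},{"x":-0.1464,"y":-0.959,"z":0,"ax":0,"ay":0,"az":0.0314,"gripper":-1}]}}

```text
time_s: 17.8
position: [0.5247, -0.1168, 0.1569]
ee_rot: [-180.0, 0.0, 168.1]
contact_force: [0.1, 0.6, -0.7]
finger_gap: 0.0306
grip_force: 39.6
```

>>> {"fn": "apply_moves", "kwargs": {"deltas": [{"x":-0.027,"y":-0.106,"z":0,"ax":0,"ay":0,"az":0.0035,"gripper":-1},{"x":-0.054,"y":-0.212,"z":0,"ax":0,"ay":0,"az":0.007,"gripper":-1},{"x":-0.081,"y":-0.318,"z":0,"ax":0,"ay":0,"az":0.0105,"gripper":-1},{"x":-0.109,"y":-0.425,"z":0,"ax":0,"ay":0,"az":0.014,"gripper":-1},{"x":-0.136,"y":-0.53,"z":0,"ax":0,"ay":0,"az":0.0175,"gripper":-1},{"x":-0.163,"y":-0.638,"z":0,"ax":0,"ay":0,"az":0.021,"gripper":-1},{"x":-0.19,"y":-0.744,"z":0,"ax":0,"ay":0,"az":0.0245,"gripper":-1},{"x":-0.217,"y":-0.85,"z":0,"ax":0,"ay":0,"az":0.028,"gripper":-1},{"x":-0.235,"y":-0.92,"z":0,"ax":0,"ay":0,"az":0.0305,"gripper":-1},{"x":-0.24,"y":-0.94,"z":0,"ax":0,"ay":0,"az":0.0313,"gripper":-1}]}}

```text
time_s: 19.05
position: [0.5295, -0.2328, 0.1568]
ee_rot: [180.0, -0.0, 162.4]
contact_force: [-0.6, 0.9, -1.2]
finger_gap: 0.0314
grip_force: 39.6
```

Run:
```python
from h import *
s=bot.sense(); print(s["position"],s["ee_rot"],s["grip_force"])
im,d=bot.grab_frame("scene"); im2,d2=bot.grab_frame("top"); np.savez("s5.npz",im=im,d=d,im2=im2,d2=d2)
a=cv2.resize(im[40:190,90:240],None,fx=3,fy=3); b=cv2.resize(im2[90:240,320:430],None,fx=3,fy=3); cv2.imwrite("pics/s5.png",np.hstack([a,b]))
```

```text
[ 0.52954901 -0.23282817  0.15683798] [ 1.79999918e+02 -6.69948184e-03  1.62439445e+02] 39.58954453468323
```

View pics/s5.png

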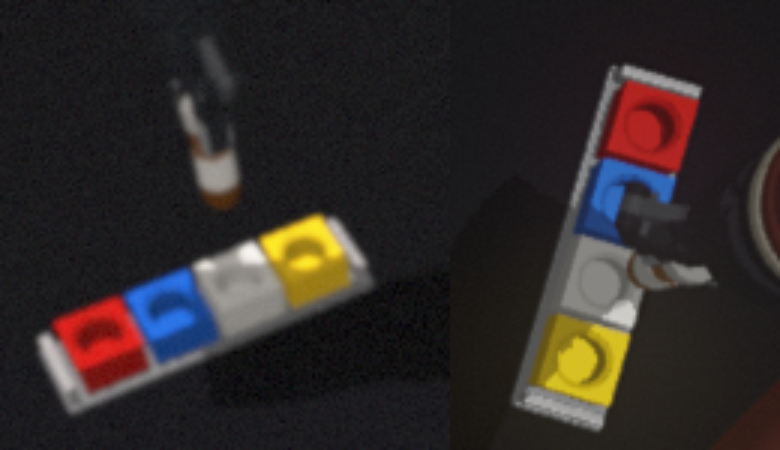

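The white vial hangs in the fingers, with its foot at (222,200) in the scene crop, over the row. Now I'll measure its axis against the well.

```bash
cat > vial.py <<'E'
from h import *
from scipy.optimize import least_squares
np.set_printoptions(precision=4,suppress=True)
def fit(frames,c,zlo,zhi,r=.014):
    W=[]
    for n,im,d in frames:
        v,u=np.nonzero(d>0); w=deep(n,np.c_[u,v],d[v,u]); h=cv2.cvtColor(im,cv2.COLOR_BGR2HSV)[v,u]
        k=(np.hypot(w[:,0]-c[0],w[:,1]-c[1])<.022)&(w[:,2]>zlo)&(w[:,2]<zhi); W.append(w[k]); print(n,k.sum(),"zmin %.4f"%(w[k][:,2].min() if k.sum() else 0))
    W=np.vstack(W); f=lambda p:np.hypot(W[:,0]-p[0]-p[2]*(W[:,2]-zlo),W[:,1]-p[1]-p[3]*(W[:,2]-zlo))-r
    s=least_squares(f,[*c,0,0],loss="soft_l1",f_scale=.001); print("foot xy",s.x[:2],"tilt deg",np.degrees(s.x[2:]),"rms mm",np.sqrt((s.fun**2).mean())*1e3); return s.x
E
python3 - <<'E'
from vial import *
Z=np.load("s5.npz"); 
fit([("scene",Z["im"],Z["d"])],(.5295,-.233),.12,.195)
fit([("top",Z["im2"],Z["d2"])],(.5295,-.233),.12,.195)
fit([("scene",Z["im"],Z["d"]),("top",Z["im2"],Z["d2"])],(.5295,-.233),.12,.195)
E
```

```text
scene 224 zmin 0.1325
foot xy [ 0.5275 -0.2329] tilt deg [0.3168 0.7618] rms mm 1.188372342860807
top 110 zmin 0.1348
foot xy [ 0.5305 -0.2317] tilt deg [-0.1826  0.065 ] rms mm 0.4363649693653909
scene 224 zmin 0.1325
top 110 zmin 0.1348
foot xy [ 0.5279 -0.2324] tilt deg [ 0.5908 -0.0875] rms mm 1.2272769098340364
```

>>> {"fn": "apply_moves", "kwargs": {"deltas": [{"x":0,"y":0,"z":0.13,"ax":0,"ay":0,"az":0,"gripper":-1},{"x":0,"y":0,"z":0.28,"ax":0,"ay":0,"az":0,"gripper":-1},{"x":0,"y":0,"z":0.43,"ax":0,"ay":0,"az":0,"gripper":-1},{"x":0,"y":0,"z":0.57,"ax":0,"ay":0,"az":0,"gripper":-1},{"x":0,"y":0,"z":0.69,"ax":0,"ay":0,"az":0,"gripper":-1},{"x":0,"y":0,"z":0.79,"ax":0,"ay":0,"az":0,"gripper":-1},{"x":0,"y":0,"z":0.87,"ax":0,"ay":0,"az":0,"gripper":-1},{"x":0,"y":0,"z":0.93,"ax":0,"ay":0,"az":0,"gripper":-1},{"x":0,"y":0,"z":0.97,"ax":0,"ay":0,"az":0,"gripper":-1},{"x":0,"y":0,"z":0.985,"ax":0,"ay":0,"az":0,"gripper":-1}]}}

```text
time_s: 20.4
position: [0.5296, -0.2323, 0.0386]
ee_rot: [-180.0, 0.0, 162.5]
contact_force: [-0.9, 0.6, -0.7]
finger_gap: 0.0308
grip_force: 39.6
```

Run:
```python
from plan import *
from station import bot
s=bot.sense(); print(s["position"],s["contact_force"],s["moment"])
p,y=line((.5295,-.2328,.157),162.44,(*P["Ryellow"],.157),185.1,4)
for c in("blue","red"): print(c)
```

```text
[ 0.52962949 -0.23232383  0.03859777] [-0.86135363  0.58436802 -0.71697036] [0.00419617 0.0027695  0.03401343]
  xyz [0.4477 0.8659 0.    ] az -0.0315 ->  [ 0.5096 -0.1175  0.157 ] 168.11
  xyz [0.36   0.9059 0.    ] az -0.0314 ->  [ 0.4898 -0.0022  0.157 ] 173.76
  xyz [0.2691 0.9369 0.    ] az -0.0315 ->  [0.4699 0.113  0.157 ] 179.43
  xyz [0.1751 0.959  0.    ] az -0.0315 ->  [0.45   0.2283 0.157 ] 185.1
blue
red
```

>>> {"fn": "apply_moves", "kwargs": {"deltas": [{"x":0,"y":0,"z":0.008,"ax":0,"ay":0,"az":0,"gripper":-1},{"x":0,"y":0,"z":0.008,"ax":0,"ay":0,"az":0,"gripper":-0.2},{"x":0,"y":0,"z":0.008,"ax":0,"ay":0,"az":0,"gripper":0.2},{"x":0,"y":0,"z":0.008,"ax":0,"ay":0,"az":0,"gripper":1},{"x":0,"y":0,"z":0.008,"ax":0,"ay":0,"az":0,"gripper":1},{"x":0,"y":0,"z":0.008,"ax":0,"ay":0,"az":0,"gripper":1},{"x":0,"y":0,"z":-0.1,"ax":0,"ay":0,"az":0,"gripper":1},{"x":0,"y":0,"z":-0.4,"ax":0,"ay":0,"az":0,"gripper":1},{"x":0,"y":0,"z":-0.75,"ax":0,"ay":0,"az":0,"gripper":1},{"x":0,"y":0,"z":-0.985,"ax":0,"ay":0,"az":0,"gripper":1}]}}

```text
time_s: 21.65
position: [0.5302, -0.2328, 0.1602]
ee_rot: [-179.9, 0.2, 162.5]
contact_force: [0.8, -0.3, -0.1]
finger_gap: 0.0852
grip_force: 0.0
```

>>> {"fn": "apply_moves", "kwargs": {"deltas": [{"x":0.045,"y":0.087,"z":0,"ax":0,"ay":0,"az":-0.003,"gripper":1},{"x":0.09,"y":0.173,"z":0,"ax":0,"ay":0,"az":-0.006,"gripper":1},{"x":0.134,"y":0.26,"z":0,"ax":0,"ay":0,"az":-0.009,"gripper":1},{"x":0.179,"y":0.346,"z":0,"ax":0,"ay":0,"az":-0.012,"gripper":1},{"x":0.224,"y":0.433,"z":0,"ax":0,"ay":0,"az":-0.016,"gripper":1},{"x":0.269,"y":0.52,"z":0,"ax":0,"ay":0,"az":-0.019,"gripper":1},{"x":0.313,"y":0.606,"z":0,"ax":0,"ay":0,"az":-0.022,"gripper":1},{"x":0.358,"y":0.693,"z":0,"ax":0,"ay":0,"az":-0.025,"gripper":1},{"x":0.403,"y":0.78,"z":0,"ax":0,"ay":0,"az":-0.028,"gripper":1},{"x":0.448,"y":0.866,"z":0,"ax":0,"ay":0,"az":-0.0315,"gripper":1}]}}

```text
time_s: 22.9
position: [0.5095, -0.1163, 0.1569]
ee_rot: [-180.0, 0.0, 168.2]
contact_force: [0.3, 0.5, -0.5]
finger_gap: 0.0853
grip_force: 0.0
```

Run:
```python
from vial import *
im,d=bot.grab_frame("scene"); im2,d2=bot.grab_frame("top")
a=cv2.resize(im[90:190,90:240],None,fx=3,fy=3); b=cv2.resize(im2[110:210,320:430],None,fx=3,fy=3); cv2.imwrite("pics/s6.png",np.hstack([a,b]))
fit([("scene",im,d)],(.5295,-.2325),.045,.085); fit([("top",im2,d2)],(.5295,-.2325),.045,.085)
for n,i,D in(("scene",im,d),("top",im2,d2)):
    v,u=np.nonzero(D>0); w=deep(n,np.c_[u,v],D[v,u]); k=(np.hypot(w[:,0]-.5295,w[:,1]+.2325)<.02)&(w[:,2]>.098); print(n,k.sum(),"cap z",np.median(w[k][:,2]),w[k][:,:2].mean(0))
```

```text
scene 137 zmin 0.0453
foot xy [ 0.5281 -0.2316] tilt deg [-0.2793 -1.2695] rms mm 1.1077924931601448
top 0 zmin 0.0000
foot xy [ 0.5295 -0.2325] tilt deg [0. 0.] rms mm nan
scene 139 cap z 0.10581363153761547 [ 0.5301 -0.2286]
top 0 cap z nan [nan nan]vial.py:10: RuntimeWarning: Mean of empty slice.
  s=least_squares(f,[*c,0,0],loss="soft_l1",f_scale=.001); print("foot xy",s.x[:2],"tilt deg",np.degrees(s.x[2:]),"rms mm",np.sqrt((s.fun**2).mean())*1e3); return s.x
  ret = ret.dtype.type(ret / rcount)
  return _methods._mean(a, axis=axis, dtype=dtype,
<stdin>:6: RuntimeWarning: Mean of empty slice.
  ret = um.true_divide(
```

View pics/s6.png

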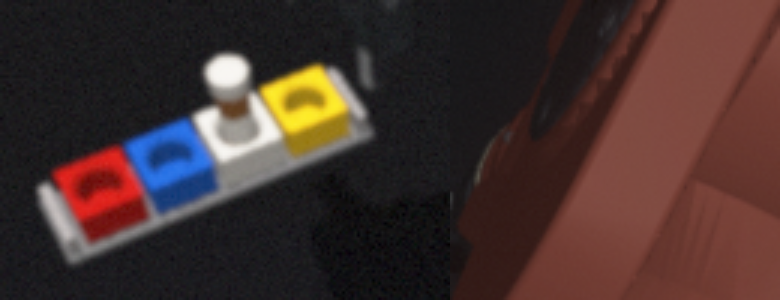

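The white vial is down and upright in the white well, with its cap at crop (228,75) and its top at z=0.1058 (0.106 expected). Next is yellow.

>>> {"fn": "apply_moves", "kwargs": {"deltas": [{"x":0.036,"y":0.09,"z":0,"ax":0,"ay":0,"az":-0.003,"gripper":1},{"x":0.072,"y":0.18,"z":0,"ax":0,"ay":0,"az":-0.006,"gripper":1},{"x":0.108,"y":0.27,"z":0,"ax":0,"ay":0,"az":-0.009,"gripper":1},{"x":0.144,"y":0.36,"z":0,"ax":0,"ay":0,"az":-0.012,"gripper":1},{"x":0.18,"y":0.45,"z":0,"ax":0,"ay":0,"az":-0.016,"gripper":1},{"x":0.216,"y":0.54,"z":0,"ax":0,"ay":0,"az":-0.019,"gripper":1},{"x":0.252,"y":0.63,"z":0,"ax":0,"ay":0,"az":-0.022,"gripper":1},{"x":0.288,"y":0.72,"z":0,"ax":0,"ay":0,"az":-0.025,"gripper":1},{"x":0.324,"y":0.81,"z":0,"ax":0,"ay":0,"az":-0.028,"gripper":1},{"x":0.36,"y":0.9,"z":0,"ax":0,"ay":0,"az":-0.0315,"gripper":1}]}}

```text
time_s: 24.25
position: [0.4894, -0.0017, 0.1569]
ee_rot: [-180.0, 0.0, 173.9]
contact_force: [0.1, -1.1, 0.3]
finger_gap: 0.0853
grip_force: 0.0
```

>>> {"fn": "apply_moves", "kwargs": {"deltas": [{"x":0.027,"y":0.094,"z":0,"ax":0,"ay":0,"az":-0.003,"gripper":1},{"x":0.054,"y":0.188,"z":0,"ax":0,"ay":0,"az":-0.006,"gripper":1},{"x":0.081,"y":0.282,"z":0,"ax":0,"ay":0,"az":-0.009,"gripper":1},{"x":0.108,"y":0.376,"z":0,"ax":0,"ay":0,"az":-0.012,"gripper":1},{"x":0.135,"y":0.47,"z":0,"ax":0,"ay":0,"az":-0.016,"gripper":1},{"x":0.162,"y":0.564,"z":0,"ax":0,"ay":0,"az":-0.019,"gripper":1},{"x":0.189,"y":0.658,"z":0,"ax":0,"ay":0,"az":-0.022,"gripper":1},{"x":0.216,"y":0.752,"z":0,"ax":0,"ay":0,"az":-0.025,"gripper":1},{"x":0.243,"y":0.846,"z":0,"ax":0,"ay":0,"az":-0.0315,"gripper":1},{"x":0.243,"y":0.846,"z":0,"ax":0,"ay":0,"az":-0.0315,"gripper":1}]}}

```text
time_s: 25.5
position: [0.4713, 0.1024, 0.1569]
ee_rot: [-180.0, 0.0, 179.6]
contact_force: [-0.4, -0.5, 0.0]
finger_gap: 0.0855
grip_force: 0.0
```

Run:
```python
from plan import *
from station import bot
s=bot.sense(); p=s["position"]; print(p,s["ee_rot"])
line(p,s["ee_rot"][2]%360,(*P["Ryellow"],.157),185.1,1)
```

```text
[0.47128962 0.10240503 0.15688658] [-1.79997446e+02  1.65016289e-03  1.79586840e+02]
  xyz [ 1.8500e-01  1.0478e+00 -9.0000e-04] az -0.0306 ->  [0.45   0.2283 0.157 ] 185.09
```

>>> {"fn": "apply_moves", "kwargs": {"deltas": [{"x":0.018,"y":0.105,"z":0,"ax":0,"ay":0,"az":-0.003,"gripper":1},{"x":0.036,"y":0.21,"z":0,"ax":0,"ay":0,"az":-0.006,"gripper":1},{"x":0.055,"y":0.315,"z":0,"ax":0,"ay":0,"az":-0.009,"gripper":1},{"x":0.074,"y":0.42,"z":0,"ax":0,"ay":0,"az":-0.012,"gripper":1},{"x":0.093,"y":0.525,"z":0,"ax":0,"ay":0,"az":-0.016,"gripper":1},{"x":0.111,"y":0.63,"z":0,"ax":0,"ay":0,"az":-0.019,"gripper":1},{"x":0.13,"y":0.735,"z":0,"ax":0,"ay":0,"az":-0.022,"gripper":1},{"x":0.148,"y":0.84,"z":0,"ax":0,"ay":0,"az":-0.025,"gripper":1},{"x":0.165,"y":0.94,"z":0,"ax":0,"ay":0,"az":-0.028,"gripper":1},{"x":0.18,"y":1,"z":0,"ax":0,"ay":0,"az":-0.0306,"gripper":1}]}}

```text
time_s: 26.75
position: [0.4507, 0.2226, 0.1569]
ee_rot: [-180.0, -0.0, -174.9]
contact_force: [-0.3, -0.2, -0.5]
finger_gap: 0.0852
grip_force: 0.0
```

>>> {"fn": "apply_moves", "kwargs": {"deltas": [{"x":0,"y":0.03,"z":0,"ax":0,"ay":0,"az":0,"gripper":1},{"x":0,"y":0.045,"z":0.15,"ax":0,"ay":0,"az":0,"gripper":0.4},{"x":0,"y":0.048,"z":0.32,"ax":0,"ay":0,"az":0,"gripper":0.4},{"x":0,"y":0.048,"z":0.5,"ax":0,"ay":0,"az":0,"gripper":0.4},{"x":0,"y":0.048,"z":0.68,"ax":0,"ay":0,"az":0,"gripper":0.4},{"x":0,"y":0.048,"z":0.85,"ax":0,"ay":0,"az":0,"gripper":0.4},{"x":0,"y":0.048,"z":0.95,"ax":0,"ay":0,"az":0,"gripper":0.4},{"x":0,"y":0.048,"z":1,"ax":0,"ay":0,"az":0,"gripper":0.4},{"x":0,"y":0.048,"z":1,"ax":0,"ay":0,"az":0,"gripper":-0.1},{"x":0,"y":0.048,"z":1,"ax":0,"ay":0,"az":0,"gripper":-0.2}]}}

```text
time_s: 28.0
position: [0.451, 0.2276, 0.0376]
ee_rot: [180.0, 0.1, -175.0]
contact_force: [0.5, 0.4, 0.8]
finger_gap: 0.0343
grip_force: 0.0
```

>>> {"fn": "apply_moves", "kwargs": {"deltas": [{"x":0,"y":0,"z":0,"ax":0,"ay":0,"az":0,"gripper":-0.5},{"x":0,"y":0,"z":0,"ax":0,"ay":0,"az":0,"gripper":-1},{"x":0,"y":0,"z":0,"ax":0,"ay":0,"az":0,"gripper":-1},{"x":0,"y":0,"z":0,"ax":0,"ay":0,"az":0,"gripper":-1},{"x":0,"y":0,"z":-0.06,"ax":0,"ay":0,"az":0,"gripper":-1},{"x":0,"y":0,"z":-0.2,"ax":0,"ay":0,"az":0,"gripper":-1},{"x":0,"y":0,"z":-0.4,"ax":0,"ay":0,"az":0,"gripper":-1},{"x":0,"y":0,"z":-0.62,"ax":0,"ay":0,"az":0,"gripper":-1},{"x":0,"y":0,"z":-0.84,"ax":0,"ay":0,"az":0,"gripper":-1},{"x":0,"y":0,"z":-1,"ax":0,"ay":0,"az":0,"gripper":-1}]}}

```text
time_s: 29.25
position: [0.4508, 0.2276, 0.1591]
ee_rot: [180.0, 0.1, -175.0]
contact_force: [0.1, -0.4, -0.9]
finger_gap: 0.0307
grip_force: 39.6
```

Run:
```python
from plan import *
from station import bot
s=bot.sense(); p=s["position"]; print(p,s["ee_rot"],s["grip_force"],s["finger_gap"],s["joint_vel"].round(1))
line((*p[:2],.157),s["ee_rot"][2]%360,(*P["Wyellow"],.157),162.5,4)
```

```text
[0.4508319  0.22763294 0.15906599] [ 1.79994617e+02  9.57100349e-02 -1.75002610e+02] 39.57017004489899 0.030746358702012765 [-0.   0.5 15.  15.5 -0.   0. ]
  xyz [ 0.035  -0.9205 -0.    ] az 0.0312 ->  [0.4563 0.1172 0.157 ] 179.38
  xyz [-0.0553 -0.9195 -0.    ] az 0.0313 ->  [0.4617 0.0068 0.157 ] 173.75
  xyz [-0.1453 -0.9097 -0.    ] az 0.0312 ->  [ 0.4672 -0.1036  0.157 ] 168.13
  xyz [-0.2336 -0.8911 -0.    ] az 0.0313 ->  [ 0.4726 -0.214   0.157 ] 162.5
```

>>> {"fn": "apply_moves", "kwargs": {"deltas": [{"x":0.002,"y":-0.04,"z":0,"ax":0,"ay":0,"az":0.002,"gripper":-1},{"x":0.005,"y":-0.12,"z":0,"ax":0,"ay":0,"az":0.005,"gripper":-1},{"x":0.008,"y":-0.21,"z":0,"ax":0,"ay":0,"az":0.008,"gripper":-1},{"x":0.012,"y":-0.31,"z":0,"ax":0,"ay":0,"az":0.011,"gripper":-1},{"x":0.016,"y":-0.41,"z":0,"ax":0,"ay":0,"az":0.014,"gripper":-1},{"x":0.02,"y":-0.51,"z":0,"ax":0,"ay":0,"az":0.018,"gripper":-1},{"x":0.024,"y":-0.61,"z":0,"ax":0,"ay":0,"az":0.022,"gripper":-1},{"x":0.028,"y":-0.71,"z":0,"ax":0,"ay":0,"az":0.026,"gripper":-1},{"x":0.032,"y":-0.82,"z":0,"ax":0,"ay":0,"az":0.029,"gripper":-1},{"x":0.035,"y":-0.92,"z":0,"ax":0,"ay":0,"az":0.0312,"gripper":-1}]}}

```text
time_s: 30.5
position: [0.4559, 0.1163, 0.1569]
ee_rot: [-180.0, 0.0, 179.4]
contact_force: [-0.0, 0.3, -0.9]
finger_gap: 0.0308
grip_force: 39.6
```

>>> {"fn": "apply_moves", "kwargs": {"deltas": [{"x":-0.005,"y":-0.092,"z":0,"ax":0,"ay":0,"az":0.003,"gripper":-1},{"x":-0.011,"y":-0.184,"z":0,"ax":0,"ay":0,"az":0.006,"gripper":-1},{"x":-0.016,"y":-0.276,"z":0,"ax":0,"ay":0,"az":0.009,"gripper":-1},{"x":-0.022,"y":-0.368,"z":0,"ax":0,"ay":0,"az":0.0125,"gripper":-1},{"x":-0.027,"y":-0.46,"z":0,"ax":0,"ay":0,"az":0.016,"gripper":-1},{"x":-0.033,"y":-0.552,"z":0,"ax":0,"ay":0,"az":0.019,"gripper":-1},{"x":-0.038,"y":-0.644,"z":0,"ax":0,"ay":0,"az":0.022,"gripper":-1},{"x":-0.044,"y":-0.736,"z":0,"ax":0,"ay":0,"az":0.025,"gripper":-1},{"x":-0.05,"y":-0.828,"z":0,"ax":0,"ay":0,"az":0.028,"gripper":-1},{"x":-0.055,"y":-0.92,"z":0,"ax":0,"ay":0,"az":0.0313,"gripper":-1}]}}

```text
time_s: 31.75
position: [0.4613, 0.006, 0.1569]
ee_rot: [-180.0, 0.0, 173.7]
contact_force: [0.8, 0.1, -0.6]
finger_gap: 0.0309
grip_force: 39.6
```

>>> {"fn": "apply_moves", "kwargs": {"deltas": [{"x":-0.0145,"y":-0.091,"z":0,"ax":0,"ay":0,"az":0.003,"gripper":-1},{"x":-0.029,"y":-0.182,"z":0,"ax":0,"ay":0,"az":0.006,"gripper":-1},{"x":-0.044,"y":-0.273,"z":0,"ax":0,"ay":0,"az":0.009,"gripper":-1},{"x":-0.058,"y":-0.364,"z":0,"ax":0,"ay":0,"az":0.0125,"gripper":-1},{"x":-0.073,"y":-0.455,"z":0,"ax":0,"ay":0,"az":0.016,"gripper":-1},{"x":-0.087,"y":-0.546,"z":0,"ax":0,"ay":0,"az":0.019,"gripper":-1},{"x":-0.102,"y":-0.637,"z":0,"ax":0,"ay":0,"az":0.022,"gripper":-1},{"x":-0.116,"y":-0.728,"z":0,"ax":0,"ay":0,"az":0.025,"gripper":-1},{"x":-0.131,"y":-0.819,"z":0,"ax":0,"ay":0,"az":0.028,"gripper":-1},{"x":-0.1453,"y":-0.91,"z":0,"ax":0,"ay":0,"az":0.0313,"gripper":-1}]}}

```text
time_s: 33.0
position: [0.4667, -0.1045, 0.1569]
ee_rot: [-180.0, -0.0, 168.1]
contact_force: [-0.4, 0.5, -0.2]
finger_gap: 0.0305
grip_force: 39.6
```

>>> {"fn": "apply_moves", "kwargs": {"deltas": [{"x":-0.026,"y":-0.1,"z":0,"ax":0,"ay":0,"az":0.0035,"gripper":-1},{"x":-0.052,"y":-0.2,"z":0,"ax":0,"ay":0,"az":0.007,"gripper":-1},{"x":-0.078,"y":-0.3,"z":0,"ax":0,"ay":0,"az":0.0105,"gripper":-1},{"x":-0.105,"y":-0.4,"z":0,"ax":0,"ay":0,"az":0.014,"gripper":-1},{"x":-0.131,"y":-0.5,"z":0,"ax":0,"ay":0,"az":0.0175,"gripper":-1},{"x":-0.157,"y":-0.6,"z":0,"ax":0,"ay":0,"az":0.021,"gripper":-1},{"x":-0.183,"y":-0.7,"z":0,"ax":0,"ay":0,"az":0.0245,"gripper":-1},{"x":-0.21,"y":-0.8,"z":0,"ax":0,"ay":0,"az":0.028,"gripper":-1},{"x":-0.229,"y":-0.874,"z":0,"ax":0,"ay":0,"az":0.0305,"gripper":-1},{"x":-0.2336,"y":-0.891,"z":0,"ax":0,"ay":0,"az":0.0313,"gripper":-1}]}}

```text
time_s: 34.25
position: [0.4721, -0.2146, 0.1568]
ee_rot: [180.0, -0.0, 162.4]
contact_force: [0.3, 0.2, -0.4]
finger_gap: 0.0308
grip_force: 39.6
```

Run:
```python
from vial import *
im,d=bot.grab_frame("scene"); im2,d2=bot.grab_frame("top")
s=bot.sense(); p=s["position"]; print(p,s["ee_rot"],s["grip_force"],s["finger_gap"],s["contact_force"])
for f in(("scene",im,d),("top",im2,d2)): fit([f],p[:2],.12,.195)
from plan import *
line(p,s["ee_rot"][2],(*P["Wyellow"],p[2]),162.5,1)
```

```text
[ 0.4721 -0.2142  0.1568] [179.9937  -0.008  162.4705] 39.57550764083862 0.03057408045290397 [-0.2624  1.0368 -0.4804]
scene 228 zmin 0.1298
foot xy [ 0.4692 -0.2147] tilt deg [0.0863 1.1329] rms mm 1.3505549123949019
top 72 zmin 0.1360
foot xy [ 0.4715 -0.2129] tilt deg [ 0.5119 -0.4583] rms mm 0.3905803904098321
  xyz [-0.0037  0.0026  0.    ] az -0.0002 ->  [ 0.4726 -0.214   0.1568] 162.51
```

>>> {"fn": "apply_moves", "kwargs": {"deltas": [{"x":-0.016,"y":0.006,"z":0.13,"ax":0,"ay":0,"az":0,"gripper":-1},{"x":-0.016,"y":0.006,"z":0.28,"ax":0,"ay":0,"az":0,"gripper":-1},{"x":-0.016,"y":0.006,"z":0.43,"ax":0,"ay":0,"az":0,"gripper":-1},{"x":-0.016,"y":0.006,"z":0.57,"ax":0,"ay":0,"az":0,"gripper":-1},{"x":-0.016,"y":0.006,"z":0.69,"ax":0,"ay":0,"az":0,"gripper":-1},{"x":-0.016,"y":0.006,"z":0.79,"ax":0,"ay":0,"az":0,"gripper":-1},{"x":-0.016,"y":0.006,"z":0.87,"ax":0,"ay":0,"az":0,"gripper":-1},{"x":-0.016,"y":0.006,"z":0.93,"ax":0,"ay":0,"az":0,"gripper":-1},{"x":-0.016,"y":0.006,"z":0.97,"ax":0,"ay":0,"az":0,"gripper":-1},{"x":-0.016,"y":0.006,"z":0.985,"ax":0,"ay":0,"az":0,"gripper":-1}]}}

```text
time_s: 35.6
position: [0.4742, -0.2141, 0.0387]
ee_rot: [-180.0, 0.0, 162.5]
contact_force: [-0.7, 0.4, 8.6]
finger_gap: 0.0304
grip_force: 40.1
```

>>> {"fn": "apply_moves", "kwargs": {"deltas": [{"x":0,"y":0,"z":0,"ax":0,"ay":0,"az":0,"gripper":-0.2},{"x":0,"y":0,"z":0,"ax":0,"ay":0,"az":0,"gripper":0.2},{"x":0,"y":0,"z":0,"ax":0,"ay":0,"az":0,"gripper":1},{"x":0,"y":0,"z":0,"ax":0,"ay":0,"az":0,"gripper":1},{"x":0,"y":0,"z":0,"ax":0,"ay":0,"az":0,"gripper":1},{"x":0,"y":0,"z":-0.05,"ax":0,"ay":0,"az":0,"gripper":1},{"x":0,"y":0,"z":-0.3,"ax":0,"ay":0,"az":0,"gripper":1},{"x":0,"y":0,"z":-0.6,"ax":0,"ay":0,"az":0,"gripper":1},{"x":0,"y":0,"z":-0.985,"ax":0,"ay":0,"az":0,"gripper":1},{"x":0,"y":0,"z":-0.985,"ax":0,"ay":0,"az":0,"gripper":1}]}}

```text
time_s: 36.85
position: [0.476, -0.2155, 0.1614]
ee_rot: [-179.9, 0.4, 162.5]
contact_force: [-0.2, 0.1, -0.9]
finger_gap: 0.0852
grip_force: 0.0
```

Run:
```python
from plan import *
from vial import *
s=bot.sense(); p=s["position"]; print(p,s["ee_rot"],s["finger_gap"])
im,d=bot.grab_frame("scene"); im2,d2=bot.grab_frame("top")
for n,i,D in(("scene",im,d),("top",im2,d2)):
    v,u=np.nonzero(D>0); w=deep(n,np.c_[u,v],D[v,u]); k=(np.hypot(w[:,0]-.472,w[:,1]+.214)<.02)&(w[:,2]>.098)&(w[:,2]<.115)
    if k.sum(): print(n,k.sum(),"cap z",np.median(w[k][:,2]),w[k][:,:2].mean(0))
line(p,s["ee_rot"][2],(*P["Rblue"],.157),185.1,4)
```

```text
[ 0.476  -0.2155  0.1614] [-179.8561    0.3583  162.4837] 0.08519005946905732
scene 133 cap z 0.10597205654101471 [ 0.4739 -0.2099]
top 142 cap z 0.10601607855202927 [ 0.4705 -0.2096]
  xyz [0.0992 0.9615 0.0091] az -0.0314 ->  [ 0.4994 -0.1019  0.1603] 168.14
  xyz [0.004  0.9667 0.009 ] az -0.0314 ->  [0.5227 0.0118 0.1592] 173.79
  xyz [-0.0912  0.9623  0.0091] az -0.0314 ->  [0.5461 0.1254 0.1581] 179.44
  xyz [-0.1856  0.9486  0.0091] az -0.0314 ->  [0.5695 0.239  0.157 ] 185.09
```

>>> {"fn": "apply_moves", "kwargs": {"deltas": [{"x":0.01,"y":0.095,"z":0,"ax":0,"ay":0,"az":-0.003,"gripper":1},{"x":0.02,"y":0.19,"z":0,"ax":0,"ay":0,"az":-0.006,"gripper":1},{"x":0.03,"y":0.29,"z":0,"ax":0,"ay":0,"az":-0.009,"gripper":1},{"x":0.04,"y":0.385,"z":0,"ax":0,"ay":0,"az":-0.012,"gripper":1},{"x":0.05,"y":0.48,"z":0,"ax":0,"ay":0,"az":-0.016,"gripper":1},{"x":0.06,"y":0.575,"z":0,"ax":0,"ay":0,"az":-0.019,"gripper":1},{"x":0.07,"y":0.67,"z":0,"ax":0,"ay":0,"az":-0.022,"gripper":1},{"x":0.08,"y":0.77,"z":0,"ax":0,"ay":0,"az":-0.025,"gripper":1},{"x":0.09,"y":0.865,"z":0,"ax":0,"ay":0,"az":-0.028,"gripper":1},{"x":0.1,"y":0.96,"z":0,"ax":0,"ay":0,"az":-0.0314,"gripper":1}]}}

```text
time_s: 38.2
position: [0.4975, -0.0998, 0.1569]
ee_rot: [-180.0, 0.0, 168.2]
contact_force: [0.2, -0.1, 0.7]
finger_gap: 0.0852
grip_force: 0.0
```

>>> {"fn": "apply_moves", "kwargs": {"deltas": [{"x":0,"y":0.097,"z":0,"ax":0,"ay":0,"az":-0.003,"gripper":1},{"x":0,"y":0.194,"z":0,"ax":0,"ay":0,"az":-0.006,"gripper":1},{"x":0,"y":0.29,"z":0,"ax":0,"ay":0,"az":-0.009,"gripper":1},{"x":0,"y":0.387,"z":0,"ax":0,"ay":0,"az":-0.012,"gripper":1},{"x":0,"y":0.484,"z":0,"ax":0,"ay":0,"az":-0.016,"gripper":1},{"x":0,"y":0.58,"z":0,"ax":0,"ay":0,"az":-0.019,"gripper":1},{"x":0,"y":0.677,"z":0,"ax":0,"ay":0,"az":-0.022,"gripper":1},{"x":0,"y":0.774,"z":0,"ax":0,"ay":0,"az":-0.025,"gripper":1},{"x":0,"y":0.87,"z":0,"ax":0,"ay":0,"az":-0.028,"gripper":1},{"x":0,"y":0.967,"z":0,"ax":0,"ay":0,"az":-0.0314,"gripper":1}]}}

```text
time_s: 39.45
position: [0.5214, 0.0138, 0.1569]
ee_rot: [-180.0, 0.0, 173.8]
contact_force: [0.2, 0.0, 0.6]
finger_gap: 0.0852
grip_force: 0.0
```

>>> {"fn": "apply_moves", "kwargs": {"deltas": [{"x":-0.009,"y":0.1,"z":0,"ax":0,"ay":0,"az":-0.003,"gripper":1},{"x":-0.018,"y":0.2,"z":0,"ax":0,"ay":0,"az":-0.006,"gripper":1},{"x":-0.027,"y":0.3,"z":0,"ax":0,"ay":0,"az":-0.009,"gripper":1},{"x":-0.036,"y":0.4,"z":0,"ax":0,"ay":0,"az":-0.012,"gripper":1},{"x":-0.045,"y":0.5,"z":0,"ax":0,"ay":0,"az":-0.016,"gripper":1},{"x":-0.054,"y":0.6,"z":0,"ax":0,"ay":0,"az":-0.019,"gripper":1},{"x":-0.063,"y":0.7,"z":0,"ax":0,"ay":0,"az":-0.022,"gripper":1},{"x":-0.075,"y":0.82,"z":0,"ax":0,"ay":0,"az":-0.026,"gripper":1},{"x":-0.09,"y":0.96,"z":0,"ax":0,"ay":0,"az":-0.0314,"gripper":1},{"x":-0.09,"y":0.96,"z":0,"ax":0,"ay":0,"az":-0.0314,"gripper":1}]}}

```text
time_s: 40.7
position: [0.5445, 0.1276, 0.1568]
ee_rot: [180.0, -0.0, 179.5]
contact_force: [-0.3, 0.2, 0.3]
finger_gap: 0.0853
grip_force: 0.0
```

Run:
```python
from plan import *
from station import bot
s=bot.sense(); p=s["position"]; print(p,s["ee_rot"])
line(p,s["ee_rot"][2]%360,(*P["Rblue"],.157),185.1,1)
```

```text
[0.54453157 0.12758634 0.15676484] [ 1.79999741e+02 -1.06243208e-02  1.79548316e+02]
  xyz [-0.2007  0.9301 -0.002 ] az -0.0308 ->  [0.5695 0.239  0.157 ] 185.09
```

>>> {"fn": "apply_moves", "kwargs": {"deltas": [{"x":-0.02,"y":0.1,"z":0,"ax":0,"ay":0,"az":-0.003,"gripper":1},{"x":-0.04,"y":0.2,"z":0,"ax":0,"ay":0,"az":-0.006,"gripper":1},{"x":-0.06,"y":0.3,"z":0,"ax":0,"ay":0,"az":-0.009,"gripper":1},{"x":-0.08,"y":0.4,"z":0,"ax":0,"ay":0,"az":-0.012,"gripper":1},{"x":-0.1,"y":0.5,"z":0,"ax":0,"ay":0,"az":-0.016,"gripper":1},{"x":-0.125,"y":0.6,"z":0,"ax":0,"ay":0,"az":-0.019,"gripper":1},{"x":-0.15,"y":0.71,"z":0,"ax":0,"ay":0,"az":-0.022,"gripper":1},{"x":-0.175,"y":0.82,"z":0,"ax":0,"ay":0,"az":-0.026,"gripper":1},{"x":-0.2,"y":0.93,"z":0,"ax":0,"ay":0,"az":-0.0308,"gripper":1},{"x":-0.2,"y":0.93,"z":0,"ax":0,"ay":0,"az":-0.0308,"gripper":1}]}}

```text
time_s: 41.95
position: [0.5696, 0.2387, 0.1567]
ee_rot: [-180.0, -0.0, -174.9]
contact_force: [-0.4, -0.5, -0.2]
finger_gap: 0.0852
grip_force: 0.0
```

>>> {"fn": "apply_moves", "kwargs": {"deltas": [{"x":0,"y":0,"z":0.05,"ax":0,"ay":0,"az":0,"gripper":1},{"x":0,"y":0,"z":0.18,"ax":0,"ay":0,"az":0,"gripper":0.4},{"x":0,"y":0,"z":0.34,"ax":0,"ay":0,"az":0,"gripper":0.4},{"x":0,"y":0,"z":0.51,"ax":0,"ay":0,"az":0,"gripper":0.4},{"x":0,"y":0,"z":0.68,"ax":0,"ay":0,"az":0,"gripper":0.4},{"x":0,"y":0,"z":0.85,"ax":0,"ay":0,"az":0,"gripper":0.4},{"x":0,"y":0,"z":0.95,"ax":0,"ay":0,"az":0,"gripper":0.4},{"x":0,"y":0,"z":1,"ax":0,"ay":0,"az":0,"gripper":0.4},{"x":0,"y":0,"z":1,"ax":0,"ay":0,"az":0,"gripper":-0.1},{"x":0,"y":0,"z":1,"ax":0,"ay":0,"az":0,"gripper":-0.2}]}}

```text
time_s: 43.2
position: [0.5701, 0.2379, 0.0377]
ee_rot: [180.0, 0.1, -175.0]
contact_force: [-1.2, -1.0, -0.3]
finger_gap: 0.0342
grip_force: 0.1
```

>>> {"fn": "apply_moves", "kwargs": {"deltas": [{"x":0,"y":0,"z":0,"ax":0,"ay":0,"az":0,"gripper":-0.5},{"x":0,"y":0,"z":0,"ax":0,"ay":0,"az":0,"gripper":-1},{"x":0,"y":0,"z":0,"ax":0,"ay":0,"az":0,"gripper":-1},{"x":0,"y":0,"z":0,"ax":0,"ay":0,"az":0,"gripper":-1},{"x":0,"y":0,"z":-0.06,"ax":0,"ay":0,"az":0,"gripper":-1},{"x":0,"y":0,"z":-0.2,"ax":0,"ay":0,"az":0,"gripper":-1},{"x":0,"y":0,"z":-0.45,"ax":0,"ay":0,"az":0,"gripper":-1},{"x":0,"y":0,"z":-0.72,"ax":0,"ay":0,"az":0,"gripper":-1},{"x":0,"y":0,"z":-1,"ax":0,"ay":0,"az":0,"gripper":-1},{"x":0,"y":0,"z":-1,"ax":0,"ay":0,"az":0,"gripper":-1}]}}

```text
time_s: 44.45
position: [0.5714, 0.2381, 0.1612]
ee_rot: [180.0, 0.3, -175.0]
contact_force: [-1.0, -0.8, -0.9]
finger_gap: 0.0307
grip_force: 39.6
```

Run:
```python
from plan import *
from station import bot
s=bot.sense(); p=s["position"]; print(p,s["ee_rot"],s["grip_force"],s["finger_gap"],s["joint_vel"].round(1))
line((*p[:2],.157),s["ee_rot"][2]%360,(*P["Wblue"],.157),162.5,4)
```

```text
[0.57140616 0.23807138 0.16120922] [ 179.97509968    0.32889218 -175.01835975] 39.61218237876892 0.030709296830025285 [-0.1  1.4 -3.6 -2.   0.  -0.1]
  xyz [ 0.0557 -1.016  -0.    ] az 0.0312 ->  [0.5753 0.116  0.157 ] 179.37
  xyz [-0.0439 -1.0166 -0.    ] az 0.0312 ->  [ 0.5793 -0.006   0.157 ] 173.75
  xyz [-0.1432 -1.0074 -0.    ] az 0.0313 ->  [ 0.5832 -0.1281  0.157 ] 168.12
  xyz [-0.2415 -0.9885 -0.    ] az 0.0312 ->  [ 0.5871 -0.2501  0.157 ] 162.5
```

>>> {"fn": "apply_moves", "kwargs": {"deltas": [{"x":0.002,"y":-0.04,"z":0,"ax":0,"ay":0,"az":0.002,"gripper":-1},{"x":0.006,"y":-0.12,"z":0,"ax":0,"ay":0,"az":0.005,"gripper":-1},{"x":0.012,"y":-0.22,"z":0,"ax":0,"ay":0,"az":0.008,"gripper":-1},{"x":0.018,"y":-0.33,"z":0,"ax":0,"ay":0,"az":0.011,"gripper":-1},{"x":0.024,"y":-0.44,"z":0,"ax":0,"ay":0,"az":0.014,"gripper":-1},{"x":0.03,"y":-0.55,"z":0,"ax":0,"ay":0,"az":0.018,"gripper":-1},{"x":0.036,"y":-0.66,"z":0,"ax":0,"ay":0,"az":0.022,"gripper":-1},{"x":0.042,"y":-0.77,"z":0,"ax":0,"ay":0,"az":0.026,"gripper":-1},{"x":0.048,"y":-0.89,"z":0,"ax":0,"ay":0,"az":0.029,"gripper":-1},{"x":0.055,"y":-1,"z":0,"ax":0,"ay":0,"az":0.0313,"gripper":-1}]}}

```text
time_s: 45.7
position: [0.5735, 0.1166, 0.1569]
ee_rot: [-180.0, 0.0, 179.3]
contact_force: [-0.0, 0.6, -0.4]
finger_gap: 0.0309
grip_force: 39.6
```

>>> {"fn": "apply_moves", "kwargs": {"deltas": [{"x":-0.004,"y":-0.1,"z":0,"ax":0,"ay":0,"az":0.003,"gripper":-1},{"x":-0.009,"y":-0.2,"z":0,"ax":0,"ay":0,"az":0.006,"gripper":-1},{"x":-0.013,"y":-0.3,"z":0,"ax":0,"ay":0,"az":0.009,"gripper":-1},{"x":-0.018,"y":-0.4,"z":0,"ax":0,"ay":0,"az":0.0125,"gripper":-1},{"x":-0.022,"y":-0.5,"z":0,"ax":0,"ay":0,"az":0.016,"gripper":-1},{"x":-0.026,"y":-0.6,"z":0,"ax":0,"ay":0,"az":0.019,"gripper":-1},{"x":-0.031,"y":-0.7,"z":0,"ax":0,"ay":0,"az":0.022,"gripper":-1},{"x":-0.035,"y":-0.8,"z":0,"ax":0,"ay":0,"az":0.025,"gripper":-1},{"x":-0.039,"y":-0.9,"z":0,"ax":0,"ay":0,"az":0.028,"gripper":-1},{"x":-0.044,"y":-1,"z":0,"ax":0,"ay":0,"az":0.0313,"gripper":-1}]}}

```text
time_s: 46.95
position: [0.5774, -0.0032, 0.1569]
ee_rot: [-180.0, 0.0, 173.7]
contact_force: [-0.2, -0.2, -0.4]
finger_gap: 0.0304
grip_force: 39.6
```

>>> {"fn": "apply_moves", "kwargs": {"deltas": [{"x":-0.014,"y":-0.1,"z":0,"ax":0,"ay":0,"az":0.003,"gripper":-1},{"x":-0.028,"y":-0.2,"z":0,"ax":0,"ay":0,"az":0.006,"gripper":-1},{"x":-0.042,"y":-0.3,"z":0,"ax":0,"ay":0,"az":0.009,"gripper":-1},{"x":-0.057,"y":-0.4,"z":0,"ax":0,"ay":0,"az":0.0125,"gripper":-1},{"x":-0.071,"y":-0.5,"z":0,"ax":0,"ay":0,"az":0.016,"gripper":-1},{"x":-0.085,"y":-0.6,"z":0,"ax":0,"ay":0,"az":0.019,"gripper":-1},{"x":-0.1,"y":-0.7,"z":0,"ax":0,"ay":0,"az":0.022,"gripper":-1},{"x":-0.114,"y":-0.8,"z":0,"ax":0,"ay":0,"az":0.025,"gripper":-1},{"x":-0.128,"y":-0.9,"z":0,"ax":0,"ay":0,"az":0.028,"gripper":-1},{"x":-0.142,"y":-1,"z":0,"ax":0,"ay":0,"az":0.0313,"gripper":-1}]}}

```text
time_s: 48.2
position: [0.5811, -0.1244, 0.1569]
ee_rot: [-180.0, -0.0, 168.0]
contact_force: [0.9, 0.3, -1.4]
finger_gap: 0.0307
grip_force: 39.6
```

>>> {"fn": "apply_moves", "kwargs": {"deltas": [{"x":-0.026,"y":-0.11,"z":0,"ax":0,"ay":0,"az":0.0035,"gripper":-1},{"x":-0.052,"y":-0.22,"z":0,"ax":0,"ay":0,"az":0.007,"gripper":-1},{"x":-0.078,"y":-0.33,"z":0,"ax":0,"ay":0,"az":0.0105,"gripper":-1},{"x":-0.105,"y":-0.44,"z":0,"ax":0,"ay":0,"az":0.014,"gripper":-1},{"x":-0.131,"y":-0.55,"z":0,"ax":0,"ay":0,"az":0.0175,"gripper":-1},{"x":-0.157,"y":-0.66,"z":0,"ax":0,"ay":0,"az":0.021,"gripper":-1},{"x":-0.183,"y":-0.77,"z":0,"ax":0,"ay":0,"az":0.0245,"gripper":-1},{"x":-0.21,"y":-0.88,"z":0,"ax":0,"ay":0,"az":0.028,"gripper":-1},{"x":-0.23,"y":-0.96,"z":0,"ax":0,"ay":0,"az":0.0305,"gripper":-1},{"x":-0.24,"y":-1,"z":0,"ax":0,"ay":0,"az":0.0313,"gripper":-1}]}}

```text
time_s: 49.45
position: [0.5845, -0.2476, 0.1568]
ee_rot: [-180.0, -0.0, 162.4]
contact_force: [1.2, 0.2, -0.8]
finger_gap: 0.0309
grip_force: 39.6
```

```bash
cat > chk.py <<'E'
import sys
from vial import *
from plan import *
im,d=bot.grab_frame("scene"); im2,d2=bot.grab_frame("top")
s=bot.sense(); p=s["position"]; print(p,s["ee_rot"],s["grip_force"],s["finger_gap"],s["contact_force"])
for f in(("scene",im,d),("top",im2,d2)): fit([f],p[:2],.12,.195)
line(p,s["ee_rot"][2],(*P[sys.argv[1]],p[2]),162.5,1)
E
python3 chk.py Wblue
```

```text
[ 0.5845 -0.2473  0.1568] [-179.9976   -0.0066  162.4222] 39.61695849895477 0.030937554833238675 [-0.6313 -0.1043  0.3911]
scene 248 zmin 0.1292
foot xy [ 0.5824 -0.2463] tilt deg [ 1.2951 -1.9403] rms mm 1.337642407200385
top 147 zmin 0.1371
foot xy [ 0.5847 -0.2463] tilt deg [ 0.1119 -0.2999] rms mm 0.4587472842234723
  xyz [-0.0279 -0.0153 -0.    ] az -0.0004 ->  [ 0.5871 -0.2501  0.1568] 162.49
```

>>> {"fn": "apply_moves", "kwargs": {"deltas": [{"x":-0.02,"y":-0.01,"z":0.1,"ax":0,"ay":0,"az":0,"gripper":-1},{"x":-0.032,"y":-0.018,"z":0.25,"ax":0,"ay":0,"az":0,"gripper":-1},{"x":-0.032,"y":-0.018,"z":0.41,"ax":0,"ay":0,"az":0,"gripper":-1},{"x":-0.032,"y":-0.018,"z":0.56,"ax":0,"ay":0,"az":0,"gripper":-1},{"x":-0.032,"y":-0.018,"z":0.69,"ax":0,"ay":0,"az":0,"gripper":-1},{"x":-0.032,"y":-0.018,"z":0.79,"ax":0,"ay":0,"az":0,"gripper":-1},{"x":-0.032,"y":-0.018,"z":0.87,"ax":0,"ay":0,"az":0,"gripper":-1},{"x":-0.032,"y":-0.018,"z":0.93,"ax":0,"ay":0,"az":0,"gripper":-1},{"x":-0.032,"y":-0.018,"z":0.97,"ax":0,"ay":0,"az":0,"gripper":-1},{"x":-0.032,"y":-0.018,"z":0.98,"ax":0,"ay":0,"az":0,"gripper":-1}]}}

```text
time_s: 50.8
position: [0.5875, -0.2502, 0.0392]
ee_rot: [-180.0, 0.0, 162.4]
contact_force: [0.1, -0.7, -0.6]
finger_gap: 0.0305
grip_force: 39.6
```

Not touching yet, so I'll set it down another 1.2 mm, release and rise.

>>> {"fn": "apply_moves", "kwargs": {"deltas": [{"x":0,"y":0,"z":0.01,"ax":0,"ay":0,"az":0,"gripper":-1},{"x":0,"y":0,"z":0.01,"ax":0,"ay":0,"az":0,"gripper":-0.2},{"x":0,"y":0,"z":0.01,"ax":0,"ay":0,"az":0,"gripper":0.2},{"x":0,"y":0,"z":0.01,"ax":0,"ay":0,"az":0,"gripper":1},{"x":0,"y":0,"z":0.01,"ax":0,"ay":0,"az":0,"gripper":1},{"x":0,"y":0,"z":0.01,"ax":0,"ay":0,"az":0,"gripper":1},{"x":0,"y":0,"z":-0.1,"ax":0,"ay":0,"az":0,"gripper":1},{"x":0,"y":0,"z":-0.4,"ax":0,"ay":0,"az":0,"gripper":1},{"x":0,"y":0,"z":-0.75,"ax":0,"ay":0,"az":0,"gripper":1},{"x":0,"y":0,"z":-0.98,"ax":0,"ay":0,"az":0,"gripper":1}]}}

```text
time_s: 52.05
position: [0.5882, -0.2506, 0.1604]
ee_rot: [-179.9, 0.2, 162.4]
contact_force: [0.4, -0.6, -0.6]
finger_gap: 0.0856
grip_force: 0.0
```

Run:
```python
from plan import *
from vial import *
s=bot.sense(); p=s["position"]; print(p,s["ee_rot"],s["finger_gap"])
im,d=bot.grab_frame("scene"); im2,d2=bot.grab_frame("top")
for n,i,D in(("scene",im,d),("top",im2,d2)):
    v,u=np.nonzero(D>0); w=deep(n,np.c_[u,v],D[v,u]); k=(np.hypot(w[:,0]-.587,w[:,1]+.25)<.02)&(w[:,2]>.098)&(w[:,2]<.115)
    if k.sum(): print(n,k.sum(),"cap z",np.median(w[k][:,2]),w[k][:,:2].mean(0))
line((.5873,-.2502,.157),s["ee_rot"][2],(*P["Rred"],.157),185.1,4)
```

```text
[ 0.5882 -0.2506  0.1604] [-179.9433    0.1728  162.449 ] 0.08555753322931908
scene 156 cap z 0.10610816312301097 [ 0.5883 -0.2466]
top 207 cap z 0.10613770255009036 [ 0.5876 -0.2472]
  xyz [0.2275 1.0088 0.    ] az -0.0315 ->  [ 0.5978 -0.1265  0.157 ] 168.12
  xyz [0.1267 1.0263 0.    ] az -0.0314 ->  [ 0.6083 -0.0029  0.157 ] 173.77
  xyz [0.025  1.0338 0.    ] az -0.0315 ->  [0.6187 0.1208 0.157 ] 179.44
  xyz [-0.0772  1.0312  0.    ] az -0.0314 ->  [0.6292 0.2444 0.157 ] 185.09
```

>>> {"fn": "apply_moves", "kwargs": {"deltas": [{"x":0.023,"y":0.1,"z":0,"ax":0,"ay":0,"az":-0.003,"gripper":1},{"x":0.046,"y":0.2,"z":0,"ax":0,"ay":0,"az":-0.006,"gripper":1},{"x":0.069,"y":0.3,"z":0,"ax":0,"ay":0,"az":-0.009,"gripper":1},{"x":0.091,"y":0.4,"z":0,"ax":0,"ay":0,"az":-0.012,"gripper":1},{"x":0.114,"y":0.5,"z":0,"ax":0,"ay":0,"az":-0.016,"gripper":1},{"x":0.137,"y":0.6,"z":0,"ax":0,"ay":0,"az":-0.019,"gripper":1},{"x":0.16,"y":0.7,"z":0,"ax":0,"ay":0,"az":-0.022,"gripper":1},{"x":0.182,"y":0.8,"z":0,"ax":0,"ay":0,"az":-0.025,"gripper":1},{"x":0.205,"y":0.9,"z":0,"ax":0,"ay":0,"az":-0.028,"gripper":1},{"x":0.2275,"y":1,"z":0,"ax":0,"ay":0,"az":-0.0314,"gripper":1}]}}

```text
time_s: 53.4
position: [0.5978, -0.1267, 0.1569]
ee_rot: [-180.0, 0.0, 168.1]
contact_force: [-0.2, -0.1, 0.2]
finger_gap: 0.0855
grip_force: 0.0
```

>>> {"fn": "apply_moves", "kwargs": {"deltas": [{"x":0.013,"y":0.1,"z":0,"ax":0,"ay":0,"az":-0.003,"gripper":1},{"x":0.025,"y":0.2,"z":0,"ax":0,"ay":0,"az":-0.006,"gripper":1},{"x":0.038,"y":0.3,"z":0,"ax":0,"ay":0,"az":-0.009,"gripper":1},{"x":0.051,"y":0.4,"z":0,"ax":0,"ay":0,"az":-0.012,"gripper":1},{"x":0.063,"y":0.5,"z":0,"ax":0,"ay":0,"az":-0.016,"gripper":1},{"x":0.076,"y":0.6,"z":0,"ax":0,"ay":0,"az":-0.019,"gripper":1},{"x":0.089,"y":0.7,"z":0,"ax":0,"ay":0,"az":-0.022,"gripper":1},{"x":0.101,"y":0.8,"z":0,"ax":0,"ay":0,"az":-0.025,"gripper":1},{"x":0.114,"y":0.9,"z":0,"ax":0,"ay":0,"az":-0.028,"gripper":1},{"x":0.127,"y":1,"z":0,"ax":0,"ay":0,"az":-0.0314,"gripper":1}]}}

```text
time_s: 54.65
position: [0.6076, -0.0062, 0.1569]
ee_rot: [-180.0, 0.0, 173.8]
contact_force: [-0.0, -0.9, 0.4]
finger_gap: 0.0855
grip_force: 0.0
```

>>> {"fn": "apply_moves", "kwargs": {"deltas": [{"x":0.002,"y":0.1,"z":0,"ax":0,"ay":0,"az":-0.003,"gripper":1},{"x":0.005,"y":0.2,"z":0,"ax":0,"ay":0,"az":-0.006,"gripper":1},{"x":0.007,"y":0.3,"z":0,"ax":0,"ay":0,"az":-0.009,"gripper":1},{"x":0.01,"y":0.4,"z":0,"ax":0,"ay":0,"az":-0.012,"gripper":1},{"x":0.012,"y":0.5,"z":0,"ax":0,"ay":0,"az":-0.016,"gripper":1},{"x":0.015,"y":0.6,"z":0,"ax":0,"ay":0,"az":-0.019,"gripper":1},{"x":0.018,"y":0.72,"z":0,"ax":0,"ay":0,"az":-0.022,"gripper":1},{"x":0.021,"y":0.85,"z":0,"ax":0,"ay":0,"az":-0.027,"gripper":1},{"x":0.025,"y":1,"z":0,"ax":0,"ay":0,"az":-0.0314,"gripper":1},{"x":0.025,"y":1,"z":0,"ax":0,"ay":0,"az":-0.0314,"gripper":1}]}}

```text
time_s: 55.9
position: [0.6176, 0.1142, 0.1568]
ee_rot: [180.0, -0.0, 179.5]
contact_force: [-0.2, -0.3, -0.2]
finger_gap: 0.0852
grip_force: 0.0
```

Run:
```python
from plan import *
from station import bot
s=bot.sense(); p=s["position"]; print(p,s["ee_rot"])
line(p,s["ee_rot"][2]%360,(*P["Rred"],.157),185.1,1)
```

```text
[0.61756165 0.11423759 0.15681984] [ 1.79997314e+02 -1.97092952e-03  1.79524449e+02]
  xyz [-0.088   1.0855 -0.0015] az -0.0310 ->  [0.6292 0.2444 0.157 ] 185.1
```

>>> {"fn": "apply_moves", "kwargs": {"deltas": [{"x":-0.009,"y":0.1,"z":0,"ax":0,"ay":0,"az":-0.003,"gripper":1},{"x":-0.018,"y":0.2,"z":0,"ax":0,"ay":0,"az":-0.006,"gripper":1},{"x":-0.026,"y":0.3,"z":0,"ax":0,"ay":0,"az":-0.009,"gripper":1},{"x":-0.035,"y":0.4,"z":0,"ax":0,"ay":0,"az":-0.012,"gripper":1},{"x":-0.044,"y":0.5,"z":0,"ax":0,"ay":0,"az":-0.016,"gripper":1},{"x":-0.053,"y":0.6,"z":0,"ax":0,"ay":0,"az":-0.019,"gripper":1},{"x":-0.062,"y":0.7,"z":0,"ax":0,"ay":0,"az":-0.022,"gripper":1},{"x":-0.07,"y":0.8,"z":0,"ax":0,"ay":0,"az":-0.025,"gripper":1},{"x":-0.079,"y":0.9,"z":0,"ax":0,"ay":0,"az":-0.028,"gripper":1},{"x":-0.088,"y":1,"z":0,"ax":0,"ay":0,"az":-0.031,"gripper":1}]}}

```text
time_s: 57.15
position: [0.6295, 0.2333, 0.1569]
ee_rot: [-180.0, 0.0, -175.0]
contact_force: [-0.8, 0.0, -0.0]
finger_gap: 0.0851
grip_force: 0.0
```

>>> {"fn": "apply_moves", "kwargs": {"deltas": [{"x":-0.004,"y":0.05,"z":0,"ax":0,"ay":0,"az":0,"gripper":1},{"x":-0.008,"y":0.085,"z":0,"ax":0,"ay":0,"az":0,"gripper":0.4},{"x":-0.008,"y":0.085,"z":0.12,"ax":0,"ay":0,"az":0,"gripper":0.4},{"x":-0.008,"y":0.085,"z":0.3,"ax":0,"ay":0,"az":0,"gripper":0.4},{"x":-0.008,"y":0.085,"z":0.5,"ax":0,"ay":0,"az":0,"gripper":0.4},{"x":-0.008,"y":0.085,"z":0.7,"ax":0,"ay":0,"az":0,"gripper":0.4},{"x":-0.008,"y":0.085,"z":0.87,"ax":0,"ay":0,"az":0,"gripper":0.4},{"x":-0.008,"y":0.085,"z":0.97,"ax":0,"ay":0,"az":0,"gripper":0.4},{"x":-0.008,"y":0.085,"z":1,"ax":0,"ay":0,"az":0,"gripper":0.4},{"x":-0.008,"y":0.085,"z":1,"ax":0,"ay":0,"az":0,"gripper":0.2}]}}

```text
time_s: 58.4
position: [0.6298, 0.2428, 0.0374]
ee_rot: [-180.0, 0.0, -175.0]
contact_force: [0.3, 1.0, 0.4]
finger_gap: 0.0511
grip_force: 0.0
```

>>> {"fn": "apply_moves", "kwargs": {"deltas": [{"x":0,"y":0,"z":0,"ax":0,"ay":0,"az":0,"gripper":-0.1},{"x":0,"y":0,"z":0,"ax":0,"ay":0,"az":0,"gripper":-0.2},{"x":0,"y":0,"z":0,"ax":0,"ay":0,"az":0,"gripper":-0.5},{"x":0,"y":0,"z":0,"ax":0,"ay":0,"az":0,"gripper":-1},{"x":0,"y":0,"z":0,"ax":0,"ay":0,"az":0,"gripper":-1},{"x":0,"y":0,"z":0,"ax":0,"ay":0,"az":0,"gripper":-1},{"x":0,"y":0,"z":-0.06,"ax":0,"ay":0,"az":0,"gripper":-1},{"x":0,"y":0,"z":-0.2,"ax":0,"ay":0,"az":0,"gripper":-1},{"x":0,"y":0,"z":-0.4,"ax":0,"ay":0,"az":0,"gripper":-1},{"x":0,"y":0,"z":-0.6,"ax":0,"ay":0,"az":0,"gripper":-1}]}}

```text
time_s: 59.65
position: [0.6295, 0.2427, 0.1105]
ee_rot: [-180.0, 0.0, -175.0]
contact_force: [0.9, -0.4, -1.1]
finger_gap: 0.0305
grip_force: 39.6
```

>>> {"fn": "apply_moves", "kwargs": {"deltas": [{"x":0,"y":0,"z":-0.2,"ax":0,"ay":0,"az":0,"gripper":-1},{"x":0,"y":0,"z":-0.4,"ax":0,"ay":0,"az":0,"gripper":-1},{"x":0.003,"y":-0.05,"z":-0.4,"ax":0,"ay":0,"az":0.002,"gripper":-1},{"x":0.006,"y":-0.13,"z":-0.4,"ax":0,"ay":0,"az":0.004,"gripper":-1},{"x":0.011,"y":-0.22,"z":-0.4,"ax":0,"ay":0,"az":0.008,"gripper":-1},{"x":0.016,"y":-0.32,"z":-0.4,"ax":0,"ay":0,"az":0.012,"gripper":-1},{"x":0.021,"y":-0.42,"z":-0.4,"ax":0,"ay":0,"az":0.016,"gripper":-1},{"x":0.026,"y":-0.52,"z":-0.4,"ax":0,"ay":0,"az":0.02,"gripper":-1},{"x":0.03,"y":-0.6,"z":-0.4,"ax":0,"ay":0,"az":0.025,"gripper":-1},{"x":0.03,"y":-0.6,"z":-0.4,"ax":0,"ay":0,"az":0.025,"gripper":-1}]}}

```text
time_s: 60.9
position: [0.6323, 0.17, 0.1569]
ee_rot: [-180.0, 0.0, -179.6]
contact_force: [-0.2, -0.5, -0.7]
finger_gap: 0.0308
grip_force: 39.6
```

Run:
```python
from plan import *
from station import bot
s=bot.sense(); p=s["position"]; print(p,s["ee_rot"],s["grip_force"],s["finger_gap"])
line((*p[:2],.1568),s["ee_rot"][2]%360,(*P["Wred"],.1568),162.5,4)
```

```text
[0.63226654 0.1699882  0.1569187 ] [-1.79993203e+02  6.35370503e-03 -1.79587317e+02] 39.60528910160065 0.030803853305988782
  xyz [-0.0185 -0.9128 -0.    ] az 0.0249 ->  [0.6353 0.0605 0.1568] 175.93
  xyz [-0.0898 -0.9086 -0.    ] az 0.0249 ->  [ 0.6383 -0.0491  0.1568] 171.45
  xyz [-0.1605 -0.8989 -0.    ] az 0.0248 ->  [ 0.6413 -0.1586  0.1568] 166.98
  xyz [-0.2299 -0.8835 -0.    ] az 0.0249 ->  [ 0.6443 -0.2681  0.1568] 162.5
```

>>> {"fn": "apply_moves", "kwargs": {"deltas": [{"x":-0.001,"y":-0.04,"z":0,"ax":0,"ay":0,"az":0.002,"gripper":-1},{"x":-0.002,"y":-0.12,"z":0,"ax":0,"ay":0,"az":0.004,"gripper":-1},{"x":-0.004,"y":-0.21,"z":0,"ax":0,"ay":0,"az":0.006,"gripper":-1},{"x":-0.006,"y":-0.31,"z":0,"ax":0,"ay":0,"az":0.009,"gripper":-1},{"x":-0.008,"y":-0.41,"z":0,"ax":0,"ay":0,"az":0.012,"gripper":-1},{"x":-0.01,"y":-0.51,"z":0,"ax":0,"ay":0,"az":0.015,"gripper":-1},{"x":-0.012,"y":-0.61,"z":0,"ax":0,"ay":0,"az":0.018,"gripper":-1},{"x":-0.014,"y":-0.71,"z":0,"ax":0,"ay":0,"az":0.02,"gripper":-1},{"x":-0.016,"y":-0.81,"z":0,"ax":0,"ay":0,"az":0.022,"gripper":-1},{"x":-0.0185,"y":-0.913,"z":0,"ax":0,"ay":0,"az":0.025,"gripper":-1}]}}

```text
time_s: 62.15
position: [0.6353, 0.0604, 0.1569]
ee_rot: [-180.0, 0.0, 176.0]
contact_force: [0.1, 0.2, -1.3]
finger_gap: 0.0307
grip_force: 39.6
```

>>> {"fn": "apply_moves", "kwargs": {"deltas": [{"x":-0.009,"y":-0.091,"z":0,"ax":0,"ay":0,"az":0.0025,"gripper":-1},{"x":-0.018,"y":-0.182,"z":0,"ax":0,"ay":0,"az":0.005,"gripper":-1},{"x":-0.027,"y":-0.273,"z":0,"ax":0,"ay":0,"az":0.0075,"gripper":-1},{"x":-0.036,"y":-0.364,"z":0,"ax":0,"ay":0,"az":0.01,"gripper":-1},{"x":-0.045,"y":-0.455,"z":0,"ax":0,"ay":0,"az":0.0125,"gripper":-1},{"x":-0.054,"y":-0.546,"z":0,"ax":0,"ay":0,"az":0.015,"gripper":-1},{"x":-0.063,"y":-0.637,"z":0,"ax":0,"ay":0,"az":0.0175,"gripper":-1},{"x":-0.072,"y":-0.728,"z":0,"ax":0,"ay":0,"az":0.02,"gripper":-1},{"x":-0.081,"y":-0.819,"z":0,"ax":0,"ay":0,"az":0.0225,"gripper":-1},{"x":-0.09,"y":-0.909,"z":0,"ax":0,"ay":0,"az":0.025,"gripper":-1}]}}

```text
time_s: 63.4
position: [0.6384, -0.0491, 0.1569]
ee_rot: [-180.0, -0.0, 171.5]
contact_force: [-0.4, -0.9, -1.2]
finger_gap: 0.0305
grip_force: 39.6
```

>>> {"fn": "apply_moves", "kwargs": {"deltas": [{"x":-0.016,"y":-0.09,"z":0,"ax":0,"ay":0,"az":0.0025,"gripper":-1},{"x":-0.032,"y":-0.18,"z":0,"ax":0,"ay":0,"az":0.005,"gripper":-1},{"x":-0.048,"y":-0.27,"z":0,"ax":0,"ay":0,"az":0.0075,"gripper":-1},{"x":-0.064,"y":-0.36,"z":0,"ax":0,"ay":0,"az":0.01,"gripper":-1},{"x":-0.08,"y":-0.45,"z":0,"ax":0,"ay":0,"az":0.0125,"gripper":-1},{"x":-0.096,"y":-0.54,"z":0,"ax":0,"ay":0,"az":0.015,"gripper":-1},{"x":-0.112,"y":-0.63,"z":0,"ax":0,"ay":0,"az":0.0175,"gripper":-1},{"x":-0.128,"y":-0.72,"z":0,"ax":0,"ay":0,"az":0.02,"gripper":-1},{"x":-0.144,"y":-0.81,"z":0,"ax":0,"ay":0,"az":0.0225,"gripper":-1},{"x":-0.16,"y":-0.899,"z":0,"ax":0,"ay":0,"az":0.025,"gripper":-1}]}}

```text
time_s: 64.65
position: [0.6415, -0.1586, 0.1569]
ee_rot: [-180.0, 0.0, 167.0]
contact_force: [-0.3, 0.3, -0.4]
finger_gap: 0.0308
grip_force: 39.6
```

>>> {"fn": "apply_moves", "kwargs": {"deltas": [{"x":-0.025,"y":-0.098,"z":0,"ax":0,"ay":0,"az":0.003,"gripper":-1},{"x":-0.05,"y":-0.195,"z":0,"ax":0,"ay":0,"az":0.006,"gripper":-1},{"x":-0.075,"y":-0.293,"z":0,"ax":0,"ay":0,"az":0.009,"gripper":-1},{"x":-0.1,"y":-0.39,"z":0,"ax":0,"ay":0,"az":0.012,"gripper":-1},{"x":-0.127,"y":-0.49,"z":0,"ax":0,"ay":0,"az":0.015,"gripper":-1},{"x":-0.153,"y":-0.59,"z":0,"ax":0,"ay":0,"az":0.018,"gripper":-1},{"x":-0.179,"y":-0.69,"z":0,"ax":0,"ay":0,"az":0.021,"gripper":-1},{"x":-0.205,"y":-0.79,"z":0,"ax":0,"ay":0,"az":0.023,"gripper":-1},{"x":-0.225,"y":-0.865,"z":0,"ax":0,"ay":0,"az":0.0245,"gripper":-1},{"x":-0.23,"y":-0.8835,"z":0,"ax":0,"ay":0,"az":0.0249,"gripper":-1}]}}

```text
time_s: 65.9
position: [0.6444, -0.2681, 0.1568]
ee_rot: [-180.0, -0.0, 162.5]
contact_force: [0.4, 0.0, -0.7]
finger_gap: 0.0309
grip_force: 39.6
```

```bash
python3 chk.py Wred
```

```text
[ 0.6444 -0.2675  0.1568] [179.9971  -0.0077 162.4927] 39.62675750255585 0.030819258473196866 [ 0.51   -0.1855 -0.8824]
scene 242 zmin 0.1291
foot xy [ 0.6433 -0.2687] tilt deg [0.1963 0.369 ] rms mm 1.171577097321195
top 180 zmin 0.1369
foot xy [ 0.645  -0.2659] tilt deg [-0.4278 -0.7329] rms mm 0.49801536562623816
  xyz [-0.0006 -0.0052 -0.    ] az -0.0000 ->  [ 0.6443 -0.2681  0.1568] 162.49
```

Aligned with the red well; lowering.

>>> {"fn": "apply_moves", "kwargs": {"deltas": [{"x":0,"y":-0.005,"z":0.13,"ax":0,"ay":0,"az":0,"gripper":-1},{"x":0,"y":-0.007,"z":0.28,"ax":0,"ay":0,"az":0,"gripper":-1},{"x":0,"y":-0.007,"z":0.43,"ax":0,"ay":0,"az":0,"gripper":-1},{"x":0,"y":-0.007,"z":0.57,"ax":0,"ay":0,"az":0,"gripper":-1},{"x":0,"y":-0.007,"z":0.69,"ax":0,"ay":0,"az":0,"gripper":-1},{"x":0,"y":-0.007,"z":0.79,"ax":0,"ay":0,"az":0,"gripper":-1},{"x":0,"y":-0.007,"z":0.87,"ax":0,"ay":0,"az":0,"gripper":-1},{"x":0,"y":-0.007,"z":0.93,"ax":0,"ay":0,"az":0,"gripper":-1},{"x":0,"y":-0.007,"z":0.97,"ax":0,"ay":0,"az":0,"gripper":-1},{"x":0,"y":-0.007,"z":0.98,"ax":0,"ay":0,"az":0,"gripper":-1}]}}

```text
time_s: 67.25
position: [0.6442, -0.2682, 0.0392]
ee_rot: [-180.0, -0.0, 162.5]
contact_force: [0.3, 0.2, -1.0]
finger_gap: 0.0305
grip_force: 39.6
```

>>> {"fn": "apply_moves", "kwargs": {"deltas": [{"x":0,"y":0,"z":0.005,"ax":0,"ay":0,"az":0,"gripper":-1},{"x":0,"y":0,"z":0.008,"ax":0,"ay":0,"az":0,"gripper":-1},{"x":0,"y":0,"z":0.008,"ax":0,"ay":0,"az":0,"gripper":-1},{"x":0,"y":0,"z":0.008,"ax":0,"ay":0,"az":0,"gripper":-1},{"x":0,"y":0,"z":0.008,"ax":0,"ay":0,"az":0,"gripper":-0.2},{"x":0,"y":0,"z":0.008,"ax":0,"ay":0,"az":0,"gripper":0.2},{"x":0,"y":0,"z":0.008,"ax":0,"ay":0,"az":0,"gripper":1},{"x":0,"y":0,"z":0.008,"ax":0,"ay":0,"az":0,"gripper":1},{"x":0,"y":0,"z":0.008,"ax":0,"ay":0,"az":0,"gripper":1},{"x":0,"y":0,"z":0.008,"ax":0,"ay":0,"az":0,"gripper":1}]}}

```text
time_s: 68.5
position: [0.6442, -0.2682, 0.0384]
ee_rot: [-180.0, 0.0, 162.5]
contact_force: [0.4, -0.0, -0.2]
finger_gap: 0.0855
grip_force: 0.0
```

>>> {"fn": "apply_moves", "kwargs": {"deltas": [{"x":0,"y":0,"z":-0.06,"ax":0,"ay":0,"az":0,"gripper":1},{"x":0,"y":0,"z":-0.2,"ax":0,"ay":0,"az":0,"gripper":1},{"x":0,"y":0,"z":-0.35,"ax":0,"ay":0,"az":0,"gripper":1},{"x":0,"y":0,"z":-0.5,"ax":0,"ay":0,"az":0,"gripper":1},{"x":0,"y":0,"z":-0.65,"ax":0,"ay":0,"az":0,"gripper":1},{"x":0,"y":0,"z":-0.8,"ax":0,"ay":0,"az":0,"gripper":1},{"x":0,"y":0,"z":-0.92,"ax":0,"ay":0,"az":0,"gripper":1},{"x":0,"y":0,"z":-1,"ax":0,"ay":0,"az":0,"gripper":1},{"x":0,"y":0,"z":-1,"ax":0,"ay":0,"az":0,"gripper":1},{"x":0,"y":0,"z":-1,"ax":0,"ay":0,"az":0,"gripper":1}]}}

```text
time_s: 69.75
position: [0.6439, -0.268, 0.1575]
ee_rot: [180.0, -0.1, 162.5]
contact_force: [0.0, -0.8, -1.1]
finger_gap: 0.0853
grip_force: 0.0
```

Run:
```python
from vial import *
from plan import P
s=bot.sense(); print(s["position"],s["finger_gap"],s["contact_force"])
im,d=bot.grab_frame("scene"); im2,d2=bot.grab_frame("top")
for c in("red","blue","white","yellow"):
  for n,i,D in(("scene",im,d),("top",im2,d2)):
    v,u=np.nonzero(D>0); w=deep(n,np.c_[u,v],D[v,u]); k=(np.hypot(*(w[:,:2]-P["W"+c]).T)<.022)&(w[:,2]>.1)&(w[:,2]<.112)
    if k.sum(): print(c,n,k.sum(),"cap z",np.median(w[k][:,2]),w[k][:,:2].mean(0)-P["W"+c])
cv2.imwrite("pics/s7.png",cv2.resize(im,(640,480)))
```

```text
[ 0.6439 -0.268   0.1575] 0.08533496555568229 [ 0.0265 -0.8231 -1.0878]
red scene 141 cap z 0.10610444946930109 [0.0009 0.0027]
red top 200 cap z 0.10613138331439814 [0.0002 0.003 ]
blue scene 144 cap z 0.10592589353740317 [0.001  0.0025]
blue top 202 cap z 0.10608851401477809 [0.0008 0.0027]
white scene 127 cap z 0.10635136831017544 [0.    0.003]
white top 78 cap z 0.10612256692107347 [0.0056 0.0085]
yellow scene 127 cap z 0.10614628064715015 [0.0009 0.0038]
```

View pics/s7.png

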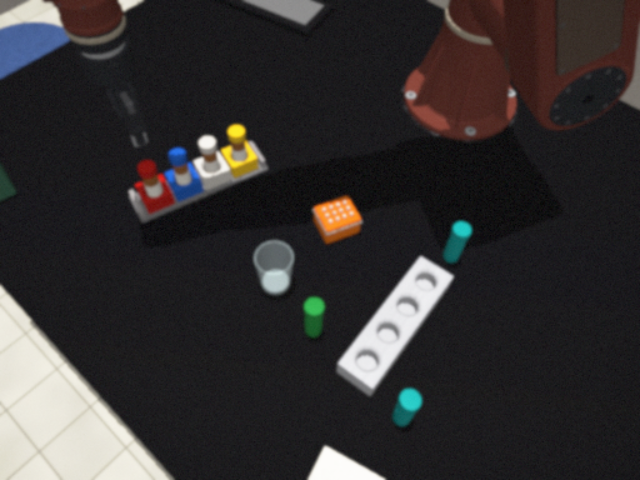

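All four vials stand upright in their own wells: red (148,175), blue (180,160), white (209,148) and yellow (237,137), with cap tops at z≈0.106. The rack is empty, the beaker (274,267) and tip box (338,217) have not moved, and the gripper is open and clear.

```bash
python3 -c "
from station import bot; print(bot.finish_job())"
```

```text
the job is handed in; nothing more can be done
None
```

The job is handed in: all four vials are upright and fully down in their colour-matched wells, loaded white, yellow, blue, red in about 70 s, with the beaker and tip box where they were and the gripper open and clear.

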